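# Open the fan unit's snap-in cover and take out the dusty filter

## Robot

A 6-joint arm with a two-finger parallel gripper is mounted at the origin on the work surface. World frame = base frame: x ahead of the robot, y to its left, z up, the work surface at z = 0. Lengths are in m, angles in rad, forces in N, time in s.
With the tool pointing down it reaches from about 0.425 to 0.95 m from the base axis. Payload 3.5 kg.
Tool frame: the origin (TCP) lies between the finger pads; the fingertips stand 14 mm ahead of it and the grasp point (between the pads) lies 5 mm behind it; z points along the fingers, y is the direction in which the jaws open and shut (so a half turn about z gives the same grasp; the last joint's range is limited). The gripper opens to 85 mm and grips with 20 to 120 N. Pads are 22 mm wide; open, the fingers measure 114 mm over their backs; the gripper's body (76 mm by 85 mm) begins 54 mm behind the grasp point. The pads swing forward as they close: fully open they stand 13 mm farther back than shut.
Start: joints at [-0.15, 0.286, 1.577, -0, 1.279, -0.15], TCP at [0.675, 0, 0.223] pointing down, gripper open.
Joint ranges: [-2.77, 2.77], [-0.9, 2.22], [0.21, 2.48], [-1.53, 4.67], [0.24, 2.81], [-2.84, 2.84]. Speed limits (rad/s): [2.79, 2.79, 3.14, 3.14, 3.14, 3.14].

## Interface

Orientations are given as a unit quaternion [x, y, z, w].
In Python, from plant import ctrl gives the robot as it stands. The module is installed in compiled form; this text tells all that it offers.
- The arm moves only by the tool servo_tool, never from a script. Its argument "increments" is text: rows parted by semicolons, each of 7 numbers parted by spaces: the turn, a rotation vector about the tool's x, y, z in rad, then the shift along the tool's x, y, z in cm, then the finger opening in cm, from 0 to 8.54. In form: ax ay az dx dy dz claw; .... A call has 1 to 10 rows; each row is the pose to reach, as a shift and turn from the pose commanded when the call began, along the tool's axes at that moment; what a row does not reach only later rows make up. A row lasts 1/12 s, in which the tool goes at most 41.7 mm and 7.16 degrees, less where a joint would pass 70% of its speed; a pose out of reach is approached as far as the arm can. A call with a gripper value outside its range is refused whole. The fingers move at their own pace and stop on an object; "grip_force" is the grip in N (left out, the last holds). Time passes only in rows, so rows that repeat a pose let the fingers close. It gives the time, the measured TCP pose, the force and the opening at its end, in the units of the state.
- ctrl.get_state(): the state, without advancing time (a new reading comes with each control period).
- ctrl.read_camera(name): name is "scene" or "side" or "wrist"; returns (picture, depth): 480x640x3 uint8, red, green, blue; 480x640 float32, m along the optical axis (not along the pixel's ray), 0 where there is no reading.
- ctrl.camera_info(name): a dict with "camera_matrix" (3x3 intrinsics, pixels), "world_to_cam" (4x4, takes a point from world to camera coordinates). Camera axes: x right, y down, z forward; pixel columns grow to the right and rows downward; lengths in m; the calibration is good to about 2 mm. A picture is of the moment at which its call begins: read the wrist's pose just before it. camera_info takes no time and is no camera call; for the wrist camera it gives the pose at the moment of the call.
- ctrl.sign_off(): hands the job in, once; it reports no verdict.
The state is a dict: "time": time; "qpos": joint angles; "dq": joint speeds; "joint_efforts": joint torques, N m; "eef_pos": TCP position; "tcp_rot": TCP orientation; "contact_force": force on the tool from outside, world axes, zero at the start; "wrist_torque": the same for the moment, N m; "opening": opening from 0.0 (shut) to 1.0 (fully open).
Only numpy, scipy, OpenCV 4.12 (cv2) and the standard library are available. Lean on these libraries where they do the work, as an engineer would, in place of code of your own. Each camera call takes 0.05 s, during which the arm holds its last target.

## Task

The filter of the yellow bench fan unit is due for a change. Press the orange release tab in and swing the slotted cover up out of its frame, without forcing it, and fully back until it stays open by itself. Then lift the dusty filter cassette out by its grip, keeping it level so that the dust stays on it, and set it down gently, flat in the white tray; leave the cover open, and leave the tray, the clean spare filter and the other things on the bench where they are.

Things in the scene. Friction and masses are not known exactly. Their poses are not given: they have to be found in the camera images.
- unit: Yellow bench fan unit, fixed, 190 mm (x) x 210 mm (y) x 121 mm high. Origin: centre of its underside on the bench. x points from its front (tab side, towards the robot) to its back (hinge side), z up. The slotted yellow cover lies flush in a grey frame in its top (top face at z 121 mm, x -76 to 54 mm, y -80 to 80 mm)
- hinge (a point): Middle of the cover's hinge axis, at x 56 mm, z 118 mm in the unit's frame; fixed. The axis is the unit's y. Axes as the unit's
- cover (a joint): Slotted cover, 6 mm thick, 160 g with its tab, hinged at the back. 0 = shut in its frame, 1.95 rad = leaning back on its stop. It lifts only while the tab is pressed in 5 mm or more, until the front edge is 15 mm up. Light hinge, no spring: below about 1.4 rad it falls shut if let go (and rests on or in its latch), past about 1.7 rad it falls back on its stop and stays
- tab (a joint): Orange release tab in the cover's front edge: 0 = out (latched), 7 mm = fully in. It slides towards the hinge (+x of the unit when the cover is shut) against a spring, 3 N at the start and 6.5 N fully in
- tab_face (a point): Centre of the orange tab's outer face, which looks to the front over the notch; with the cover shut, 131 mm before the hinge axis and 16 mm below it. Face 68 mm wide (y), from 14 mm below this point to 15 mm above, where a 4 mm thick ledge sticks out 6 mm to the front: a fingertip can press the face and hook under the ledge. Turns with the cover; its x points along the cover to the hinge
- used_filter_grip (a point): Dusty brown filter cassette, 100 mm (x) x 146 mm (y), dark frame 22 mm thick, 0.15 to 0.31 kg, loose in the well under the cover (3 mm clearance all round). From its middle rises a grip bar 56 mm long (x), 12 mm thick (y), 36 mm high. The point lies in the bar, 46 mm above the underside, 24 mm above the frame, 12 mm below the bar's top. z up, axes as the unit's to start with
- clean_filter_grip (a point): Clean white spare filter cassette, same shape as the dusty one, lying on the bench beside the unit, on the other side from the tray; point on its grip bar 46 mm above its underside. Not needed yet
- tray: White enamel tray with a blue rim, loose on the bench to the left or right of the unit, 190 mm (x) x 240 mm (y) x 24 mm high, walls and floor 4 mm; 0.7 kg. Origin: centre of its underside. The cassette fits in with its long side along the tray's y axis, either way round
- used_filter: The same dusty cassette; origin: centre of its underside
- loaf: Tin loaf of bread, 115 x 200 x 102 mm, behind the unit; origin: centre of its underside. Leave alone
- slices: Pile of four bread slices, 103 x 103 x 52 mm, behind the unit; origin: centre of its underside. Leave alone
- dishes: Stack of six aluminium moisture dishes, 64 mm across, 96 mm high, behind the unit; origin: centre of its underside. Leave alone
- spatula: Spatula with a wooden handle, 280 mm long, lying flat on the bench left of the unit; origin at its middle, underside. Leave alone
- jar: Jar of ground grain with a white lid, 68 mm across, 110 mm high, right of the unit; origin: centre of its underside. Leave alone
- tongs: Steel crucible tongs, 200 mm long, 11 mm high, lying in front of the unit, near the robot; origin: their middle on the bench. Leave alone
- notch (a point): Middle of the floor of the finger notch in the unit's top front edge, before the orange tab, at x -91 mm, z 72 mm in the unit's frame. The notch is 76 mm wide (y), open upwards and to the front; it runs back from the unit's front face (14 mm before this point) to the tab's face (16 mm behind it)
- well (a point): Middle of the floor of the filter well under the cover, at x -1 mm, z 52 mm in the unit's frame. The well is 106 mm (x) x 152 mm (y) and 63 mm deep up to the cover's underside
Not all that is in view belongs to the job. Leave any pink or red look-alike of the used_filter alone.

How it is judged:
By the outcome, as a careful person would: the job done as asked, in the order asked, and still so for the second after the job is handed in, with the robot touching nothing.
It also fails if it takes over 61 s, if anything falls off the work surface, if the arm or the gripper's body presses on something with over 40 N, if the wrist force passes 120 N, or if a joint passes its speed limit or range.

## Working session

There is one attempt and no reset: what is moved stays moved. The work goes in short steps, Python scripts to look and compute and a tool call to move; the robot and the scene stay as the last step left them, time stands still between calls to the robot, and variables do not carry over. Pictures are saved under pics/ and viewed, and the job is handed in when it is done.

Besides the shell and the picture viewer there is one more tool, called after "Call:" by a JSON object that holds its "op" and its "data". servo_tool: Moves the arm, as the interface text tells. Its arguments: {"type":"object","properties":{"increments":{"type":"string"},"grip_force":{"type":"number"}},"required":["increments"]}

```bash
mkdir -p pics; python3 - <<'E'
from plant import ctrl
import cv2,numpy as np
for n in ["scene","side"]:
    im,d=ctrl.read_camera(n); cv2.imwrite(f"pics/{n}0.png",im[:,:,::-1]); np.savez(f"{n}0.npz",im=im,d=d,K=ctrl.camera_info(n)["camera_matrix"],T=ctrl.camera_info(n)["world_to_cam"])
    print(n,ctrl.camera_info(n))
print(ctrl.get_state())
E
```

```text
scene {'camera_matrix': array([[452.21660844,   0.        , 317.0735251 ],
       [  0.        , 452.21660844, 244.99722458],
       [  0.        ,   0.        ,   1.        ]]), 'world_to_cam': array([[-0.02102671,  0.9997581 , -0.00645179,  0.03839538],
       [ 0.79162784,  0.01270719, -0.61087142, -0.32674874],
       [-0.61064167, -0.01795204, -0.79170353,  1.49414086],
       [ 0.        ,  0.        ,  0.        ,  1.        ]])}
side {'camera_matrix': array([[473.10117932,   0.        , 313.21916529],
       [  0.        , 473.10117932, 242.73087317],
       [  0.        ,   0.        ,   1.        ]]), 'world_to_cam': array([[-0.92468553, -0.38072567,  0.00215146,  0.44376688],
       [-0.19944878,  0.47958131, -0.85453025,  0.17637467],
       [ 0.3243098 , -0.79060087, -0.51939717,  1.0744565 ],
       [ 0.        ,  0.        ,  0.        ,  1.        ]])}
{'time': 0.1, 'qpos': array([-1.50015106e-01,  2.87136171e-01,  1.57803642e+00,  2.58931333e-05,
        1.27855794e+00, -1.50009082e-01]), 'dq': array([-0.00014697, -0.00144106, -0.00203243,  0.00243718, -0.00051015,
        0.00123224]), 'joint_efforts': array([ 1.14915063e-03, -4.07295120e+01, -2.93698221e+01, -1.06323112e-04,
        3.42678482e-03, -4.41654265e-06]), 'eef_pos': array([6.74396802e-01, 1.17040383e-04, 2.21342939e-01]), 'tcp_rot': array([ 7.07111154e-01,  7.07101601e-01, -6.24427521e-04, -8.67682746e-04]), 'contact_force': array([-0.10105584, -0.09808251,  0.4972798 ]), 'wrist_torque': array([-0.04342917,  0.01396831,  0.03094564]), 'opening': 1.0008745279975992}
```

View pics/scene0.png

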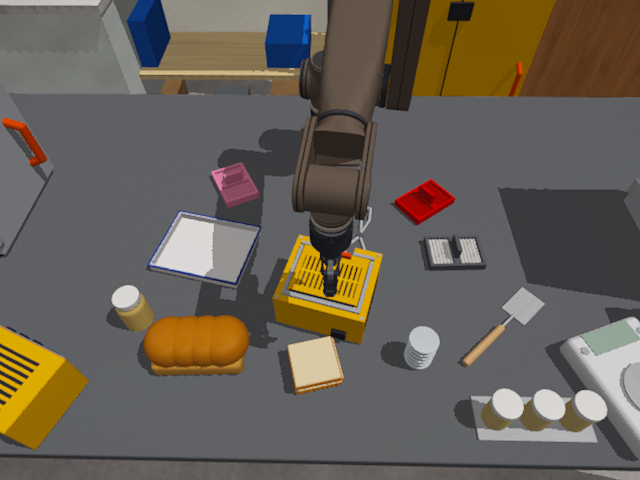

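View pics/side0.png

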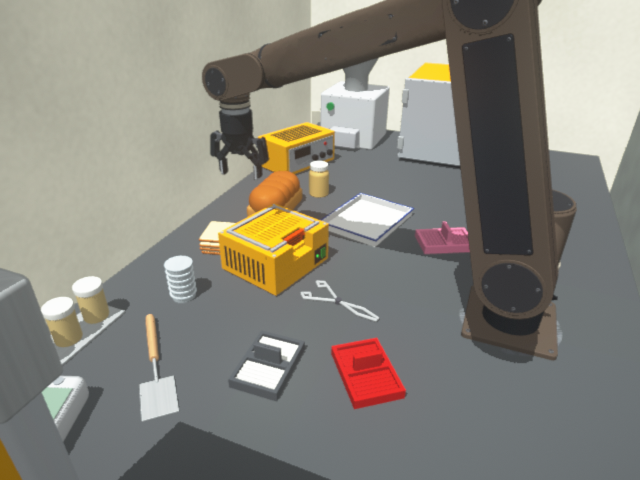

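Candidates for the unit: the yellow block with the orange tab at scene (330,290), and a second yellow device at scene (35,390) with no tab. Filter look-alikes are pink at (235,183) and red at (425,200). The black-framed white cassette at (455,252) is the spare. I choose the unit at (330,290), and the dusty filter is inside it. Next I measure.

```bash
cat > h.py <<'E'
import cv2,numpy as np
def load(n):
    z=np.load(n); return z["im"],z["d"],z["K"],z["T"]
def cloud(d,K,T):
    v,u=np.mgrid[:d.shape[0],:d.shape[1]]
    P=np.stack([(u-K[0,2])/K[0,0]*d,(v-K[1,2])/K[1,1]*d,d,np.ones_like(d)],-1)
    W=P@np.linalg.inv(T).T
    W[d<=0]=np.nan
    return W[...,:3]
def ray(uv,K,T,z):
    Ti=np.linalg.inv(T); uv=np.atleast_2d(uv).astype(float)
    r=np.c_[(uv[:,0]-K[0,2])/K[0,0],(uv[:,1]-K[1,2])/K[1,1],np.ones(len(uv))]@Ti[:3,:3].T
    c=Ti[:3,3]; return c+r*((z-c[2])/r[:,2])[:,None]
def rect(p):
    (c,s,a)=cv2.minAreaRect(np.float32(p)*1000); return np.round(c,1),np.round(s,1),round(a,2)
E
python3 - <<'E'
from h import *
for n in ["side","scene"]:
    im,d,K,T=load(n+"0.npz"); W=cloud(d,K,T)
    hsv=cv2.cvtColor(im,cv2.COLOR_RGB2HSV)
    x,y,z=W[...,0],W[...,1],W[...,2]
    box=(x>.45)&(x<.85)&(y>-.2)&(y<.2)
    yel=(hsv[...,0]>18)&(hsv[...,0]<30)&(hsv[...,1]>150)
    top=box&(abs(z-.121)<.008)
    top=cv2.morphologyEx(top.astype(np.uint8),cv2.MORPH_OPEN,np.ones((3,3)))>0
    print(n,"top n",top.sum(),"z",np.nanmedian(z[top&yel]),rect(W[top][:,:2]))
    org=(hsv[...,0]<10)&(hsv[...,1]>180)&box&(z>.08)&(z<.135)
    vv,uu=np.nonzero(org); 
    if len(vv): print("orange",org.sum(),uu.mean(),vv.mean(),np.nanmean(W[org],0),np.nanmin(W[org],0),np.nanmax(W[org],0))
    # tray
    blue=(hsv[...,0]>105)&(hsv[...,0]<130)&(hsv[...,1]>120)
    tb=(x>.4)&(x<.85)&(y<-.12)&(y>-.6)
    m=blue&tb; c=ray(np.argwhere(m)[:,::-1],K,T,.024); print("tray rim",m.sum(),np.nanmedian(z[m]),rect(c[:,:2]))
    if n=="scene":
        fl=tb&(abs(z-.004)<.003)&(hsv[...,1]<40)&(hsv[...,2]>140); print("floor",rect(W[fl][:,:2]))
    cv2.imwrite(f"pics/crop_{n}.png",cv2.resize((im[190:300,200:350] if n=="side" else im[225:350,255:405])[:,:,::-1],None,fx=5,fy=5,interpolation=cv2.INTER_CUBIC)[:600,:800])
    b=hsv
    # spare 
    for nm,bb in [("spare",(x>.5)&(x<.75)&(y>.12)&(y<.45))]:
        q=bb&(abs(z-.022)<.006); print("spare",rect(W[q][:,:2]) if q.sum()>10 else None)
E
```

```text
side top n 2840 z 0.11996495372382776 (array([588.2,   1.1]), array([213.4, 193.7]), 74.54)
orange 141 294.58156028368796 236.17730496453902 [0.52338182 0.01607442 0.11231688] [ 0.51186232 -0.02188134  0.09216439] [0.53816871 0.05515093 0.12408718]
tray rim 0 nan (array([0., 0.]), array([0., 0.]), 0.0)
spare (array([661.7, 236.7]), array([325.2, 158.7]), 64.94)
scene top n 4503 z 0.1198520365062759 (array([587.8,   3. ]), array([210.7, 192.3]), 74.5)
orange 43 345.7906976744186 254.95348837209303 [0.53340304 0.0417775  0.11850683] [0.52626733 0.03259749 0.10877057] [0.53990453 0.05158804 0.12485999]
tray rim 233 0.023740197608665636 (array([ 550.9, -458.9]), array([241.7, 602.4]), 29.93)
floor (array([ 477.1, -381. ]), array([176.9, 368.2]), 13.52)
spare (array([676.8, 237.6]), array([318.4, 178.3]), 66.04)
  return np.nanmean(a, axis, out=out, keepdims=keepdims)
```

```bash
python3 - <<'E' 2>/dev/null
from h import *
R=[]
for n in ["side","scene"]:
    im,d,K,T=load(n+"0.npz"); W=cloud(d,K,T); x,y,z=np.moveaxis(W,-1,0)
    hsv=cv2.cvtColor(im,cv2.COLOR_RGB2HSV)
    m=(hsv[...,0]>100)&(hsv[...,0]<135)&(hsv[...,1]>60)
    tb=(x>.3)&(x<.75)&(y<-.13)&(y>-.5)
    q=m&tb&(z>.012)&(z<.035)
    q=(cv2.connectedComponentsWithStats(cv2.dilate(q.astype(np.uint8),np.ones((5,5)))))
    l=1+np.argmax(q[2][1:,4]); print(n,q[2][l])
    mm=(q[1]==l)&m&tb&(z>.012)
    print("cloud",mm.sum(),rect(W[mm][:,:2]), "rays",rect(ray(np.argwhere(mm)[:,::-1],K,T,.024)[:,:2]),np.nanmedian(z[mm]))
    b=(x>.45)&(x<.8)&(y>.13)&(y<.36)&(abs(z-.022)<.006)&(hsv[...,2]<90)
    q=cv2.connectedComponentsWithStats(b.astype(np.uint8)); l=1+np.argmax(q[2][1:,4]); print("spare",q[2][l],rect(W[q[1]==l][:,:2]))
E
```

```text
side [346 204  70  39 567]
cloud 97 (array([ 356.2, -301.3]), array([263.8,  93.3]), 60.54) rays (array([ 354.9, -301. ]), array([262.7,  86.8]), 61.42) 0.023293987085955536
spare [252 349   2   2   2] (array([482.2, 320.8]), array([3.9, 0. ]), -92.09)
scene [ 145  208  119   79 1984]
cloud 507 (array([ 433.7, -328.4]), array([251.2, 203. ]), 76.74) rays (array([ 435.7, -328. ]), array([248.5, 201. ]), 76.82) 0.02392486226589896
spare [430 261  37   7  65] (array([489.5, 312.2]), array([93.3, 13.5]), 84.99)
```

View pics/crop_side.png

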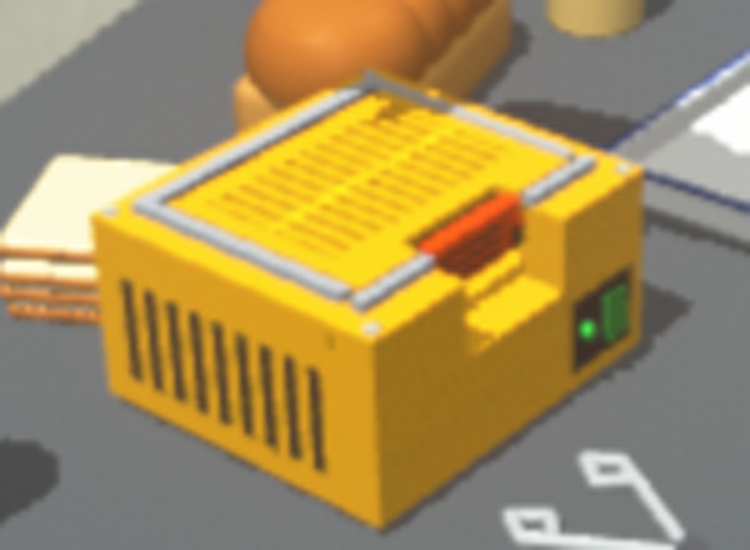

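View pics/crop_scene.png

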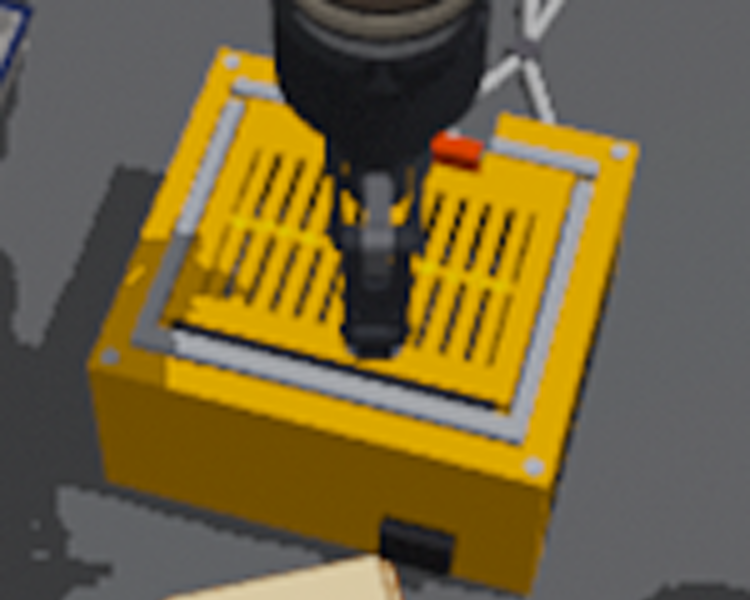

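```bash
cat >> h.py <<'E'
from scipy.spatial.transform import Rotation as Ro
U0=np.array([.588,.002,0]); YAW=np.radians(-15.5)
RU=Ro.from_euler('z',YAW).as_matrix()
def u2w(p): return U0+RU@(np.array(p)/1000.)
def w2u(p): return RU.T@(np.array(p)-U0)*1000
def Rt(phi,yaw=YAW,flip=1):   # phi tilt deg (tips towards +x_u), jaws along unit y
    f=np.radians(phi); R=Ro.from_euler('z',yaw).as_matrix()
    x=-flip*(np.cos(f)*R[:,0]+np.sin(f)*np.array([0,0,1])); y=flip*R[:,1]; return np.c_[x,y,np.cross(x,y)]
def inc(R,p,s):
    R0=Ro.from_quat(s["tcp_rot"]).as_matrix()
    rv=Ro.from_matrix(R0.T@R).as_rotvec(); d=R0.T@(np.array(p)-s["eef_pos"])*100
    return np.round(np.r_[rv,d],3)
def show(s):
    R=Ro.from_quat(s["tcp_rot"]).as_matrix(); z=RU.T@R[:,2]
    print("t %.2f tcp_u %s z_u %s q %s F_u %s op %.3f"%(s["time"],np.round(w2u(s["eef_pos"]),1),np.round(z,3),np.round(s["qpos"],2),np.round(RU.T@s["contact_force"],1),s["opening"]))
E
python3 - <<'E'
from h import *
from plant import ctrl
s=ctrl.get_state(); show(s)
print(inc(Rt(40),u2w([-125,0,165]),s))
E
```

```text
t 0.10 tcp_u [ 83.8  21.3 221.3] z_u [-0.002 -0.    -1.   ] q [-0.15  0.29  1.58  0.    1.28 -0.15] F_u [-0.1 -0.1  0.5] op 1.001
[ -0.454  -0.597  -1.244   3.527 -20.673   5.679]
```

Call:
{"op": "servo_tool", "data": {"increments": "-0.45 -0.6 -1.24 3.5 -20.7 0 0; -0.45 -0.6 -1.24 3.5 -20.7 0 0; -0.45 -0.6 -1.24 3.5 -20.7 0 0; -0.45 -0.6 -1.24 3.5 -20.7 0 0; -0.45 -0.6 -1.24 3.5 -20.7 0 0; -0.45 -0.6 -1.24 3.5 -20.7 5.5 0; -0.45 -0.6 -1.24 3.5 -20.7 5.5 0; -0.45 -0.6 -1.24 3.5 -20.7 5.5 0; -0.45 -0.6 -1.24 3.5 -20.7 5.5 0; -0.45 -0.6 -1.24 3.5 -20.7 5.5 0", "grip_force": 40}}

```text
time: 0.93
eef_pos: [0.4672, 0.0355, 0.1669]
tcp_rot: [0.216, 0.928, -0.043, 0.301]
contact_force: [0.6, -0.4, -0.0]
opening: -0.001
```

```bash
python3 - <<'E'
from h import *
from plant import ctrl
s=ctrl.get_state(); show(s)
print(inc(Rt(40),u2w([-125,0,165]),s))
print(inc(Rt(40),u2w([-110,0,106]),s))
E
```

```text
t 0.93 tcp_u [-125.4    0.   166.9] z_u [ 0.576 -0.058 -0.815] q [-0.03 -0.42  2.44 -0.37  0.56 -0.89] F_u [ 0.7 -0.2 -0. ] op -0.001
[-0.065 -0.078 -0.166  0.079 -0.005  0.177]
[-0.065 -0.078 -0.166  2.282 -0.043  5.852]
```

```bash
python3 - <<'E'
from h import *
from plant import ctrl
s=ctrl.get_state()
print(inc(Rt(33),u2w([-112,0,135]),s))
E
```

```text
[-0.055  0.044 -0.17   0.77   0.067  3.372]
```

Call:
{"op": "servo_tool", "data": {"increments": "-0.055 0.044 -0.17 0.3 0 1.5 0; -0.055 0.044 -0.17 0.77 0.07 3.4 0; -0.055 0.044 -0.17 0.77 0.07 3.4 0; -0.055 0.044 -0.17 0.77 0.07 3.4 0"}}

```text
time: 1.27
eef_pos: [0.4799, 0.031, 0.134]
tcp_rot: [0.134, 0.95, -0.038, 0.279]
contact_force: [0.3, -0.1, -1.0]
opening: 0.004
```

```bash
python3 - <<'E'
from h import *
from plant import ctrl
s=ctrl.get_state(); show(s)
for ph in (33,38): print(inc(Rt(ph),u2w([-106,0,108]),s))
for n in ["side","wrist"]:
    im,d=ctrl.read_camera(n); 
    if n=="side": im=cv2.resize(im[150:310,160:380],None,fx=3.5,fy=3.5)
    cv2.imwrite(f"pics/{n}1.png",im[:,:,::-1])
E
```

```text
t 1.27 tcp_u [-111.9   -0.9  134. ] z_u [ 0.54  -0.003 -0.842] q [-0.09 -0.33  2.44 -0.21  0.49 -1.22] F_u [ 0.3 -0.  -1. ] op 0.004
[-0.003 -0.005 -0.009  0.911  0.091  2.507]
[-0.003 -0.093 -0.009  0.911  0.091  2.507]
```

View pics/side1.png

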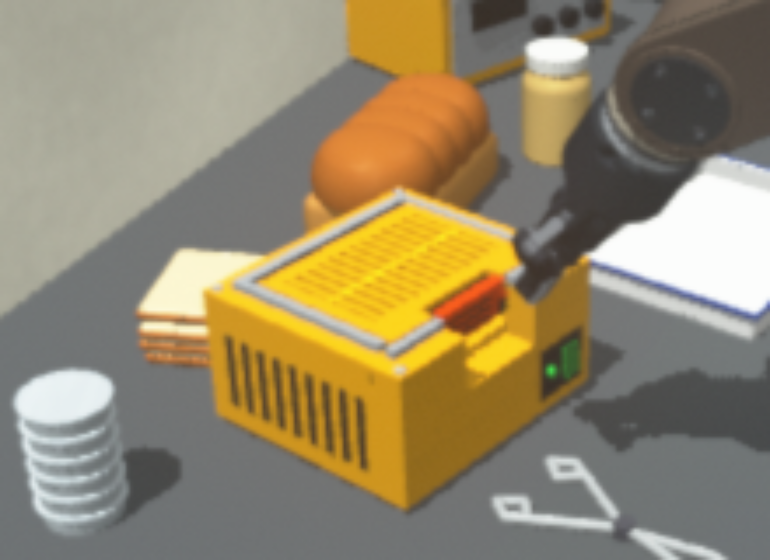

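View pics/wrist1.png

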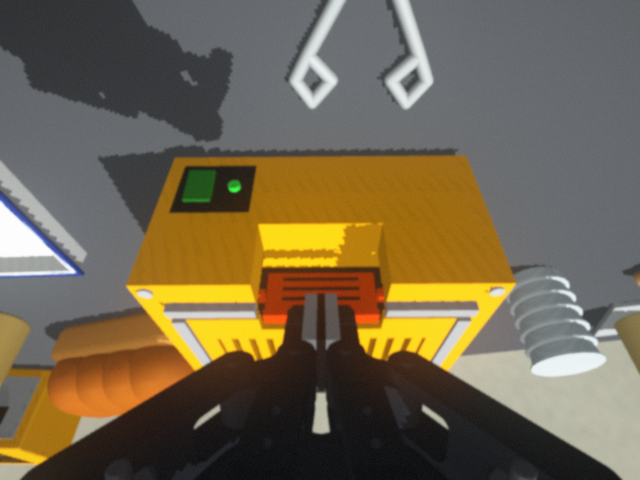

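Call:
{"op": "servo_tool", "data": {"increments": "0 -0.03 -0.01 0.3 0.05 0.8 0; 0 -0.04 -0.01 0.6 0.09 1.6 0; 0 -0.04 -0.01 0.9 0.09 2.5 0; 0 -0.04 -0.01 0.9 0.09 2.5 0; 0 -0.04 -0.01 0.9 0.09 2.5 0"}}

```text
time: 1.78
eef_pos: [0.4871, 0.031, 0.1101]
tcp_rot: [0.127, 0.945, -0.042, 0.299]
contact_force: [0.0, -1.0, 0.6]
opening: 0.003
```

```bash
python3 - <<'E'
from h import *
from plant import ctrl
s=ctrl.get_state(); show(s)
for n in ["side","wrist"]:
    im,d=ctrl.read_camera(n); 
    if n=="side": im=cv2.resize(im[190:270,250:360],None,fx=7,fy=7)
    cv2.imwrite(f"pics/{n}2.png",im[:,:,::-1])
E
```

```text
t 1.78 tcp_u [-105.     1.   110.1] z_u [ 0.576 -0.001 -0.817] q [-0.09 -0.28  2.46 -0.3   0.37 -1.15] F_u [ 0.3 -1.   0.6] op 0.003
```

View pics/side2.png

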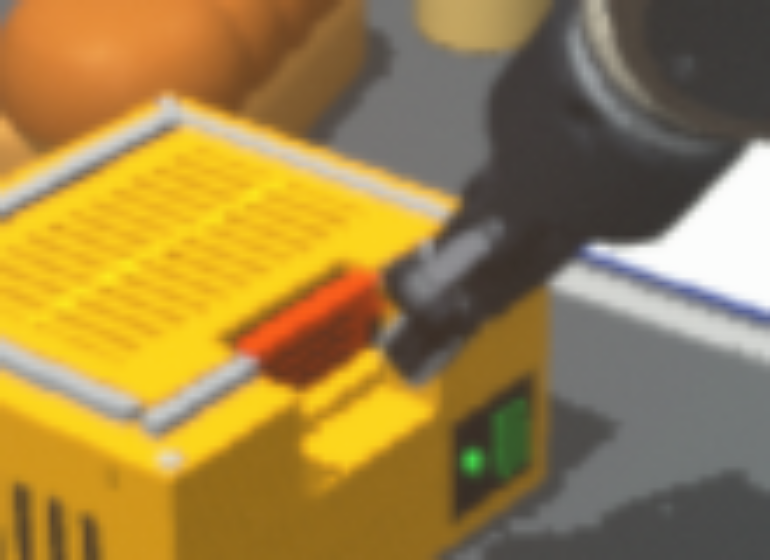

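View pics/wrist2.png

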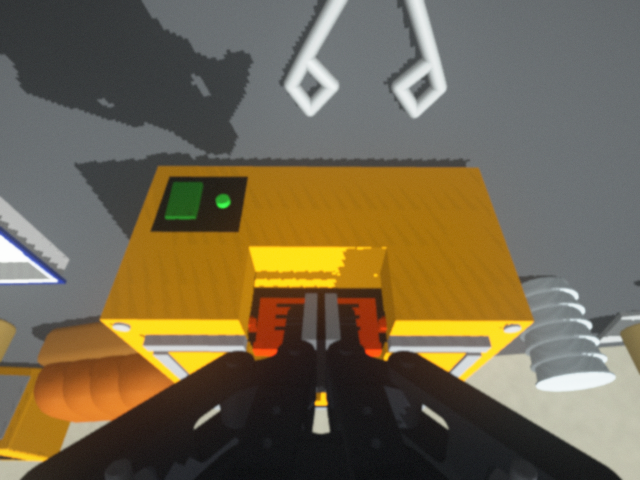

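Call:
{"op": "servo_tool", "data": {"increments": "0 0 0 -0.1 -0.05 0.3 0; 0 0 0 -0.2 -0.1 0.6 0; 0 0 0 -0.31 -0.1 0.95 0; 0 0 0 -0.31 -0.1 0.95 0"}}

```text
time: 2.22
eef_pos: [0.4949, 0.0274, 0.1035]
tcp_rot: [0.127, 0.945, -0.042, 0.299]
contact_force: [1.0, 0.1, -0.1]
opening: -0.001
```

```bash
python3 - <<'E'
from h import *
from plant import ctrl
s=ctrl.get_state(); show(s)
for x in (-92,-86,-84): print(inc(Rt(35),u2w([x,0,104]),s))
E
```

```text
t 2.22 tcp_u [-96.5  -0.5 103.5] z_u [ 0.576 -0.001 -0.817] q [-0.1  -0.24  2.45 -0.31  0.34 -1.14] F_u [ 0.9  0.3 -0.1] op -0.001
[-0.001  0.003  0.003 -0.398  0.044  0.218]
[-0.001  0.003  0.003 -0.888  0.043  0.563]
[-1.000e-03  3.000e-03  3.000e-03 -1.052e+00  4.300e-02  6.780e-01]
```

Press in slowly.

Call:
{"op": "servo_tool", "data": {"increments": "0 0 0 -0.2 0 0.14 0; 0 0 0 -0.4 0 0.28 0; 0 0 0 -0.6 0 0.4 0; 0 0 0 -0.6 0 0.4 0"}}

```text
time: 2.55
eef_pos: [0.502, 0.0256, 0.1041]
tcp_rot: [0.127, 0.945, -0.042, 0.3]
contact_force: [-0.4, -0.1, -0.6]
opening: 0.002
```

```bash
python3 - <<'E'
from h import *
from plant import ctrl
s=ctrl.get_state(); show(s)
E
```

```text
t 2.55 tcp_u [-89.1  -0.3 104.1] z_u [ 0.577 -0.001 -0.817] q [-0.1  -0.22  2.43 -0.3   0.34 -1.15] F_u [-0.3 -0.2 -0.6] op 0.002
```

Call:
{"op": "servo_tool", "data": {"increments": "0 0 0 -0.12 0 0.08 0; 0 0 0 -0.25 0 0.17 0; 0 0 0 -0.37 0 0.25 0; 0 0 0 -0.5 0 0.35 0; 0 0 0 -0.5 0 0.35 0"}}

```text
time: 2.97
eef_pos: [0.5076, 0.024, 0.104]
tcp_rot: [0.127, 0.945, -0.042, 0.299]
contact_force: [0.3, 0.1, 0.5]
opening: -0.002
```

```bash
python3 - <<'E'
from h import *
from plant import ctrl
s=ctrl.get_state(); show(s)
E
```

```text
t 2.97 tcp_u [-83.3  -0.3 104. ] z_u [ 0.576 -0.001 -0.817] q [-0.1  -0.21  2.42 -0.3   0.34 -1.15] F_u [0.3 0.2 0.5] op -0.002
```

```bash
python3 - <<'E'
from h import *
from plant import ctrl
for n in ["side","wrist"]:
    im,d=ctrl.read_camera(n); 
    if n=="side": im=cv2.resize(im[190:270,250:360],None,fx=7,fy=7)
    else: im=cv2.resize(im[230:430,220:420],None,fx=3,fy=3)
    cv2.imwrite(f"pics/{n}3.png",im[:,:,::-1])
E
```

```text
(no output)
```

View pics/side3.png

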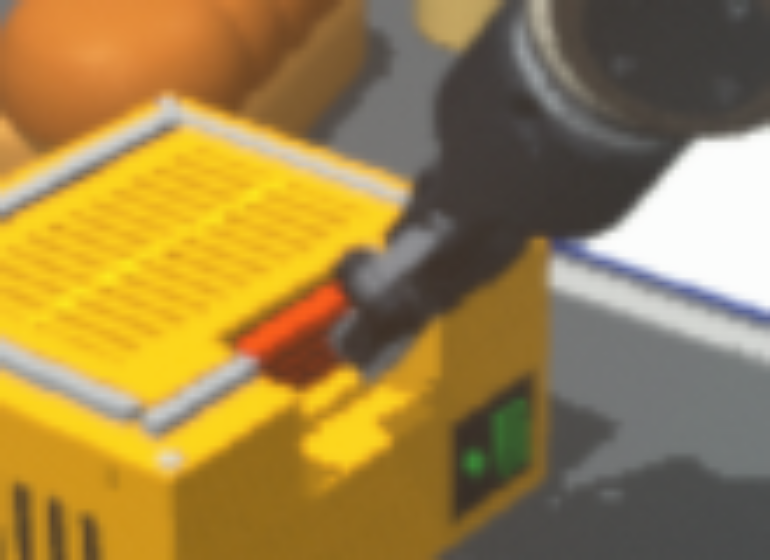

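View pics/wrist3.png

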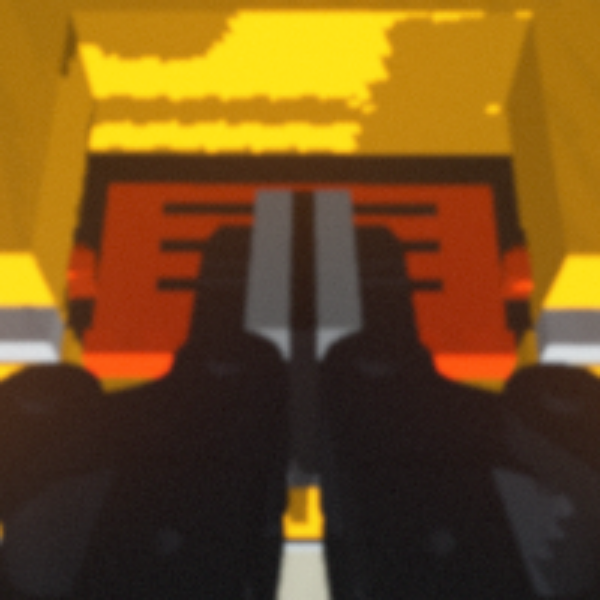

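Call:
{"op": "servo_tool", "data": {"increments": "0 0 0 -0.12 0 0.08 0; 0 0 0 -0.25 0 0.17 0; 0 0 0 -0.33 0 0.23 0; 0 0 0 -0.33 0 0.23 0"}}

```text
time: 3.4
eef_pos: [0.5115, 0.023, 0.104]
tcp_rot: [0.127, 0.945, -0.042, 0.299]
contact_force: [-0.2, 0.4, 0.2]
opening: 0.003
```

```bash
python3 - <<'E'
from h import *
from plant import ctrl
s=ctrl.get_state(); show(s)
E
```

```text
t 3.40 tcp_u [-79.4  -0.3 104. ] z_u [ 0.576 -0.001 -0.817] q [-0.1  -0.19  2.41 -0.3   0.33 -1.15] F_u [-0.3  0.3  0.2] op 0.003
```

```bash
python3 - <<'E'
from h import *
from plant import ctrl
I=ctrl.camera_info("wrist"); im,d=ctrl.read_camera("wrist")
W=cloud(d,I["camera_matrix"],I["world_to_cam"]); P=(W-U0)@RU*1000
hsv=cv2.cvtColor(im,cv2.COLOR_RGB2HSV)
o=(hsv[...,0]<10)&(hsv[...,1]>180)&(hsv[...,2]>90); o[:, :240]=0;o[:,400:]=0;o[:200]=0
for r in range(270,400,5):
    q=P[r][o[r]]; 
    if len(q)>5: print(r,len(q),np.round(np.nanmedian(q,0),1),np.round(np.nanmin(q[:,1])),np.round(np.nanmax(q[:,1])))
# finger tip pixels: grey pads
for (u,v) in [(311,296),(311,310),(330,296),(330,310),(300,310),(311,330),(270,325)]: print(u,v,im[v,u],np.round(P[v,u],1))
y=(hsv[...,0]>18)&(hsv[...,0]<30)&(hsv[...,1]>150)
q=P[y&(abs(P[...,2]-121)<6)&(abs(P[...,0])<140)]
print(len(q),rect(q[:,:2]/1000),np.nanmedian(q[:,2]))
q=P[y&(P[...,2]<60)&(P[...,2]>30)&(abs(P[...,0]+95)<25)]; print("front",np.nanmedian(q,0),np.nanmin(q[:,1]),np.nanmax(q[:,1]))
E
```

```text
290 132 [-64.   -0.7  88.4] -38.0 37.0
295 40 [-64.1  -0.6  91.3] -35.0 37.0
300 100 [-64.   -9.1  94.1] -38.0 37.0
305 88 [-64.2 -10.4  97.1] -38.0 33.0
310 83 [-64.1 -18.1  99.8] -39.0 37.0
315 88 [-64.5 -17.9 102.7] -38.0 36.0
320 60 [-64.5  -0.6 105.3] -39.0 37.0
325 83 [-64.  -18.  107.6] -42.0 38.0
330 69 [-64.1 -18.4 110.3] -38.0 37.0
335 69 [-64.  -18.7 112.8] -39.0 37.0
340 72 [-70.1 -16.  117.6] -34.0 38.0
345 66 [-69.3 -13.4 119.6] -34.0 33.0
350 54 [-62.4 -21.3 119.6] -34.0 33.0
311 296 [106  93  87] [-96.9  -4.2 108.7]
311 310 [99 89 85] [-104.6   -3.9  118.6]
330 296 [106  94  87] [-97.1   3.7 108.8]
330 310 [97 90 85] [-104.1    3.5  118.4]
300 310 [58 35 25] [-98.1  -8.5 115.6]
311 330 [90 87 84] [-112.6   -3.5  129.9]
270 325 [159  51  18] [-64.5 -24.9 108. ]
2819 (array([-2. , -0.7]), array([146.6, 180.7]), 0.18) 119.5532782523447
front [-94.09909023  24.09697144  45.99674888] -106.17955090564007 104.19939658920532
```

```bash
sed -i 's/^U0=.*/U0=np.array([.588,.002,0])+np.array([.9636*.0105+.2672*-.0006,-.2672*.0105-.9636*.0006,0])/' h.py; python3 - <<'E'
from h import *
from plant import ctrl
s=ctrl.get_state(); show(s); print(U0)
im,d,K,T=load("scene0.npz"); W=cloud(d,K,T); P=(W-U0)@RU*1000
q=P[(abs(P[...,2]-119.5)<4)&(abs(P[...,0])<130)&(abs(P[...,1])<130)]; print(np.percentile(q,[1,99],axis=0))
E
```

```text
Traceback (most recent call last):
  File "h.py", line 18, in <module>
    RU=Ro.from_euler('z',YAW).as_matrix()
                         ^^^
NameError: name 'YAW' is not defined
```

Call:
{"op": "servo_tool", "data": {"increments": "0 0 0 -0.12 0 0.08 0; 0 0 0 -0.25 0 0.17 0; 0 0 0 -0.33 0 0.23 0; 0 0 0 -0.33 0 0.23 0"}}

```text
time: 3.78
eef_pos: [0.5153, 0.0219, 0.104]
tcp_rot: [0.127, 0.945, -0.042, 0.299]
contact_force: [-0.1, -0.1, 0.1]
opening: 0.001
```

```bash
python3 - <<'E'
from h import *
from plant import ctrl
s=ctrl.get_state(); show(s)
E
```

```text
Traceback (most recent call last):
  File "h.py", line 18, in <module>
    RU=Ro.from_euler('z',YAW).as_matrix()
                         ^^^
NameError: name 'YAW' is not defined
```

```bash
sed -i 's/^U0=\(.*\)/U0=\1\nYAW=np.radians(-15.5)/' h.py; python3 - <<'E'
from h import *
from plant import ctrl
s=ctrl.get_state(); show(s); print(U0)
im,d,K,T=load("scene0.npz"); W=cloud(d,K,T); P=(W-U0)@RU*1000
q=P[(abs(P[...,2]-119.5)<4)&(abs(P[...,0])<130)&(abs(P[...,1])<130)]; print(np.percentile(q,[1,99],axis=0))
E
```

```text
t 3.78 tcp_u [-85.8   0.3 104. ] z_u [ 0.576 -0.001 -0.817] q [-0.11 -0.18  2.4  -0.3   0.33 -1.16] F_u [-0.1 -0.1  0.1] op 0.001
[ 0.59795748 -0.00138376  0.        ]
[[ -99.18150081 -100.12795197  115.56139188]
 [  83.02429899  104.40782178  123.36906869]]
```

Call:
{"op": "servo_tool", "data": {"increments": "0 0 0 -0.12 0 0.08 0; 0 0 0 -0.25 0 0.17 0; 0 0 0 -0.33 0 0.23 0; 0 0 0 -0.33 0 0.23 0"}}

```text
time: 4.12
eef_pos: [0.5188, 0.0209, 0.1036]
tcp_rot: [0.127, 0.945, -0.042, 0.299]
contact_force: [-3.4, 1.1, 1.5]
opening: 0.003
```

```bash
python3 - <<'E'
from h import *
from plant import ctrl
s=ctrl.get_state(); show(s)
E
```

```text
t 4.12 tcp_u [-82.3   0.3 103.6] z_u [ 0.575 -0.001 -0.818] q [-0.11 -0.17  2.39 -0.3   0.33 -1.16] F_u [-3.6  0.2  1.5] op 0.003
```

Call:
{"op": "servo_tool", "data": {"increments": "0 0 0 -0.2 0 0.02 0; 0 0 0 -0.4 0 0.04 0; 0 0 0 -0.6 0 0.05 0; 0 0 0 -0.75 0 0.07 0; 0 0 0 -0.75 0 0.07 0"}}

```text
time: 4.53
eef_pos: [0.5241, 0.0193, 0.1064]
tcp_rot: [0.127, 0.945, -0.042, 0.297]
contact_force: [-5.4, 2.1, -0.6]
opening: -0.001
```

```bash
python3 - <<'E'
from h import *
from plant import ctrl
s=ctrl.get_state(); show(s)
E
```

```text
t 4.53 tcp_u [-76.7   0.2 106.4] z_u [ 0.573 -0.002 -0.82 ] q [-0.11 -0.17  2.38 -0.29  0.34 -1.17] F_u [-5.8  0.6 -0.6] op -0.001
```

Call:
{"op": "servo_tool", "data": {"increments": "0 0 0 -0.2 0 -0.15 0; 0 0 0 -0.36 0 -0.35 0; 0 0 0 -0.52 0 -0.55 0; 0 0 0 -0.67 0 -0.75 0; 0 0 0 -0.67 0 -0.75 0"}}

```text
time: 4.95
eef_pos: [0.5253, 0.019, 0.1168]
tcp_rot: [0.127, 0.945, -0.042, 0.298]
contact_force: [-6.3, 2.7, -0.7]
opening: 0.002
```

```bash
cat > look.py <<'E'
from h import *
from plant import ctrl
import sys
s=ctrl.get_state(); show(s)
k=sys.argv[1]
for n in sys.argv[2:]:
    im,d=ctrl.read_camera(n); 
    if n=="side": im=cv2.resize(im[110:290,200:380],None,fx=3.3,fy=3.3)
    cv2.imwrite(f"pics/{n}{k}.png",im[:,:,::-1])
E
python3 look.py 4 side wrist
```

```text
t 4.95 tcp_u [-75.5   0.3 116.8] z_u [ 0.573 -0.002 -0.819] q [-0.11 -0.18  2.37 -0.27  0.36 -1.19] F_u [-6.8  0.9 -0.7] op 0.002
```

View pics/side4.png

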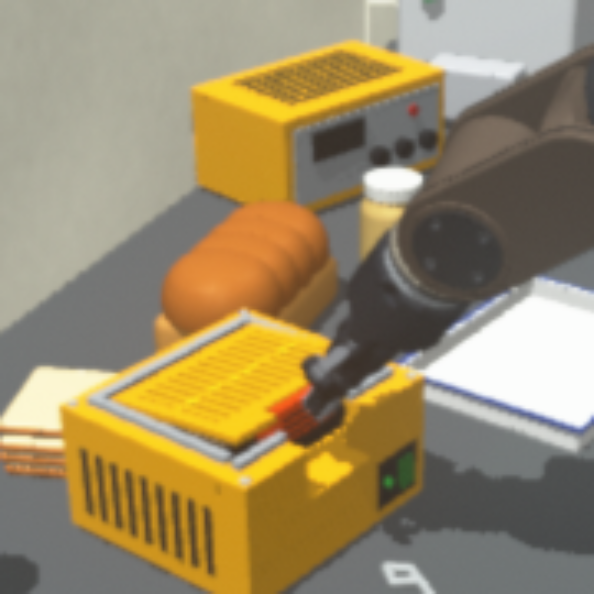

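View pics/wrist4.png

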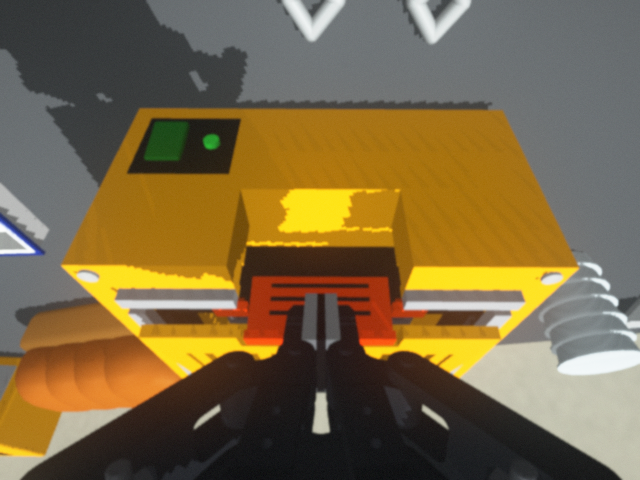

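```bash
cat > arc.py <<'E'
from h import *
from plant import ctrl
import sys
# args: list of dtheta (rad); optional back-off mm along face normal, tilt change deg per rad
dts=[float(a) for a in sys.argv[2:]]; tilt=float(sys.argv[1])
s=ctrl.get_state(); show(s)
R0=Ro.from_quat(s["tcp_rot"]).as_matrix()
tipw=s["eef_pos"]+R0[:,2]*.014; t=w2u(tipw)-np.array([56,0,118]); print("tip rel",np.round(t,1),"r %.1f ang %.3f"%(np.hypot(t[0],t[2]),np.arctan2(t[2],-t[0])))
for a in dts:
    c,si=np.cos(a),np.sin(a)
    q=np.array([t[0]*c+t[2]*si,t[1],-t[0]*si+t[2]*c])+np.array([56,0,118])
    Rn=Ro.from_rotvec(np.radians(tilt)*a*RU[:,1]).as_matrix()@R0
    print(a,inc(Rn,u2w(q)-Rn[:,2]*.014,s))
E
python3 arc.py 0 .05 .1 .15 .2 .3 .4 .5
```

```text
t 5.05 tcp_u [-75.7   0.2 116.4] z_u [ 0.573 -0.002 -0.82 ] q [-0.11 -0.18  2.37 -0.27  0.36 -1.19] F_u [-6.2  0.6 -0.6] op 0.002
tip rel [-123.7    0.2  -13.1] r 124.3 ang -0.105
0.05 [ 0.     0.     0.    -0.314 -0.002 -0.536]
0.1 [ 0.     0.     0.    -0.655 -0.004 -1.057]
0.15 [ 0.     0.     0.    -1.021 -0.007 -1.559]
0.2 [ 0.     0.     0.    -1.412 -0.009 -2.042]
0.3 [ 0.     0.     0.    -2.263 -0.014 -2.948]
0.4 [ 0.     0.     0.    -3.201 -0.019 -3.764]
0.5 [ 0.     0.     0.    -4.216 -0.025 -4.482]
```

Call:
{"op": "servo_tool", "data": {"increments": "0 0 0 -0.31 0 -0.54 0; 0 0 0 -0.65 0 -1.06 0; 0 0 0 -1.0 0 -1.56 0; 0 0 0 -1.4 0 -2.04 0; 0 0 0 -1.82 0 -2.5 0; 0 0 0 -2.25 0 -2.95 0; 0 0 0 -2.25 0 -2.95 0"}}

```text
time: 5.63
eef_pos: [0.5296, 0.0183, 0.1576]
tcp_rot: [0.127, 0.944, -0.042, 0.302]
contact_force: [-2.9, 0.7, 0.8]
opening: -0.001
```

```bash
python3 look.py 5 side wrist; python3 arc.py 0 .1 .2 .3 .4 .5 .6
```

```text
t 5.63 tcp_u [-71.2   0.7 157.6] z_u [ 0.58  -0.001 -0.815] q [-0.11 -0.25  2.34 -0.21  0.45 -1.25] F_u [-3.  -0.1  0.8] op -0.001
t 5.73 tcp_u [-72.4   0.6 155.7] z_u [ 0.578 -0.001 -0.816] q [-0.11 -0.25  2.34 -0.21  0.45 -1.25] F_u [-2.5 -0.3  0.1] op -0.001
tip rel [-120.3    0.5   26.3] r 123.1 ang 0.215
0.1 [ 0.     0.     0.    -0.949 -0.004 -0.783]
0.2 [ 0.     0.     0.    -1.972 -0.008 -1.468]
0.3 [ 0.     0.     0.    -3.057 -0.012 -2.047]
0.4 [ 0.     0.     0.    -4.195 -0.016 -2.515]
0.5 [ 0.     0.     0.    -5.375 -0.021 -2.867]
0.6 [ 0.     0.     0.    -6.583 -0.025 -3.099]
```

View pics/side5.png

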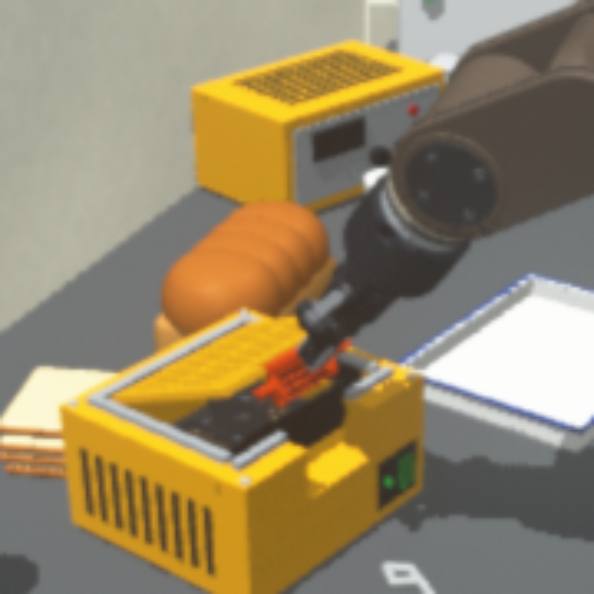

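View pics/wrist5.png

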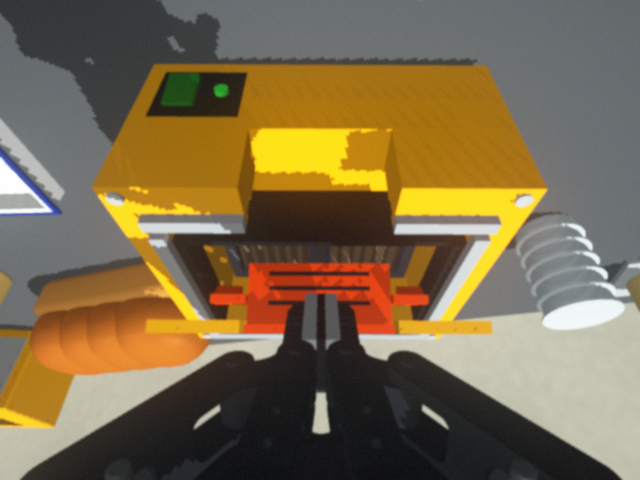

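Call:
{"op": "servo_tool", "data": {"increments": "0 0 0 -0.47 0 -0.4 0; 0 0 0 -0.95 0 -0.78 0; 0 0 0 -1.45 0 -1.13 0; 0 0 0 -1.97 0 -1.47 0; 0 0 0 -2.5 0 -1.77 0; 0 0 0 -3.05 0 -2.05 0; 0 0 0 -3.6 0 -2.29 0; 0 0 0 -4.2 0 -2.5 0; 0 0 0 -4.8 0 -2.7 0; 0 0 0 -5.4 0 -2.87 0"}}

```text
time: 6.57
eef_pos: [0.5548, 0.0114, 0.2098]
tcp_rot: [0.127, 0.945, -0.042, 0.299]
contact_force: [-0.9, -0.6, -0.1]
opening: 0.001
```

```bash
python3 look.py 6 side wrist; python3 arc.py 0 .1 .2 .3 .4 .5 .6
```

```text
t 6.57 tcp_u [-45.    0.8 209.8] z_u [ 0.576 -0.001 -0.817] q [-0.12 -0.26  2.24 -0.16  0.56 -1.31] F_u [-0.7 -0.8 -0.1] op 0.001
t 6.67 tcp_u [-44.2   0.8 210.8] z_u [ 0.578 -0.001 -0.816] q [-0.12 -0.26  2.24 -0.16  0.56 -1.31] F_u [0.3 0.3 0.1] op -0.001
tip rel [-92.1   0.8  81.4] r 122.9 ang 0.724
0.1 [ 0.     0.     0.    -1.208 -0.004 -0.221]
0.2 [ 0.     0.     0.    -2.433 -0.009 -0.32 ]
0.3 [ 0.     0.     0.    -3.661 -0.013 -0.297]
0.4 [ 0.     0.     0.    -4.881 -0.017 -0.151]
0.5 [ 0.     0.     0.    -6.08  -0.021  0.116]
0.6 [ 0.     0.     0.    -7.246 -0.025  0.501]
```

View pics/side6.png

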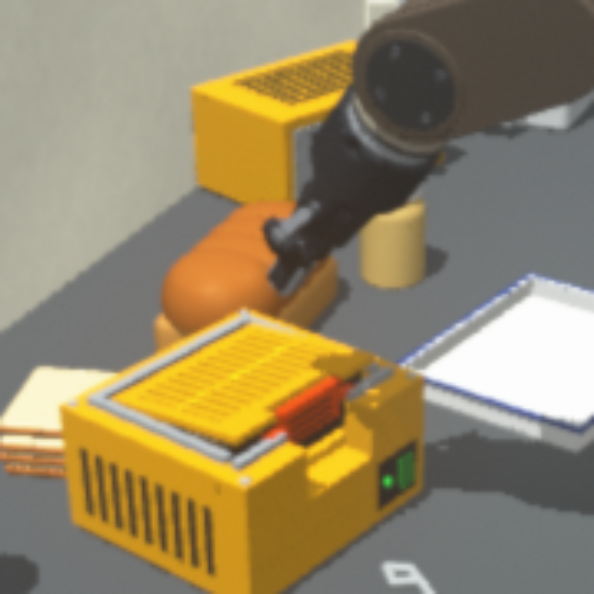

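View pics/wrist6.png

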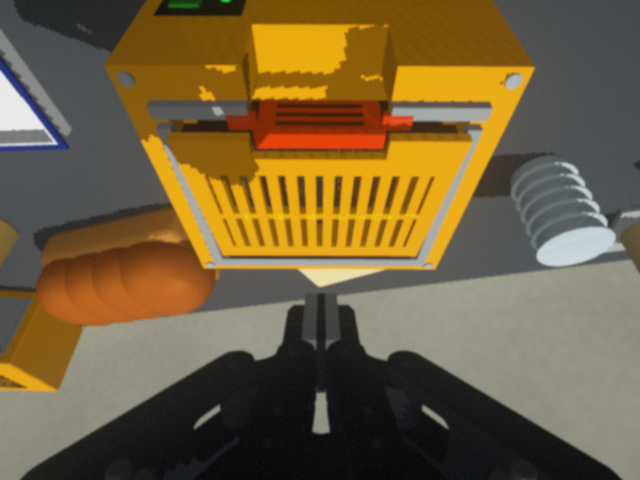

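```bash
python3 - <<'E'
from h import *
from plant import ctrl
s=ctrl.get_state()
print(inc(Rt(35),u2w([-125,0,200]),s),inc(Rt(35),u2w([-118,0,140]),s))
E
```

```text
[-1.000e-03  5.000e-03  3.000e-03  7.218e+00 -6.000e-02 -3.789e+00] [-1.0000e-03  5.0000e-03  3.0000e-03  1.0115e+01 -4.5000e-02  1.5120e+00]
```

Call:
{"op": "servo_tool", "data": {"increments": "0 0 0 3.5 -0.05 -1.8 0; 0 0 0 7.2 -0.05 -3.8 0; 0 0 0 9 -0.05 -1 0; 0 0 0 10.1 -0.05 1.5 0; 0 0 0 10.1 -0.05 1.5 0; 0 0 0 10.1 -0.05 1.5 0"}}

```text
time: 7.17
eef_pos: [0.4817, 0.0304, 0.1372]
tcp_rot: [0.127, 0.945, -0.042, 0.297]
contact_force: [0.3, -0.1, 0.1]
opening: 0.002
```

```bash
cat > tab.py <<'E'
from h import *
from plant import ctrl
s=ctrl.get_state(); show(s)
I=ctrl.camera_info("wrist"); im,d=ctrl.read_camera("wrist")
cv2.imwrite("pics/tabw.png",im[:,:,::-1])
W=cloud(d,I["camera_matrix"],I["world_to_cam"]); P=(W-U0)@RU*1000
hsv=cv2.cvtColor(im,cv2.COLOR_RGB2HSV)
o=(hsv[...,0]<10)&(hsv[...,1]>180)&(hsv[...,2]>90)&(abs(P[...,1])<33)&(abs(P[...,1])>22)&(abs(P[...,0]+75)<40)
q=P[o]; q=q[np.argsort(q[:,2])]
for a in np.array_split(q,min(14,max(1,len(q)//5))): print(len(a),np.round(np.median(a,0),1))
y=(hsv[...,0]>18)&(hsv[...,0]<30)&(hsv[...,1]>150)&(abs(P[...,1])<75)&(P[...,0]>-72)&(P[...,0]<50)&(P[...,2]>115)
q=P[y]; print("cover plane slope",np.polyfit(q[:,0],q[:,2],1) if len(q)>20 else None)
E
python3 tab.py
```

```text
t 7.17 tcp_u [-120.5   -0.4  137.2] z_u [ 0.573 -0.002 -0.82 ] q [-0.09 -0.35  2.45 -0.24  0.45 -1.21] F_u [ 0.3 -0.   0.1] op 0.002
141 [-76.3  22.3 100.8]
141 [-76.4 -22.  103.6]
141 [-76.   22.7 106.3]
141 [-75.7 -22.5 108.9]
141 [-75.5 -22.9 111.4]
140 [-75.3  22.3 114.1]
140 [-75.  -22.1 116.5]
140 [-74.8 -22.3 118.8]
140 [-74.4  22.5 121.2]
140 [-74.2 -22.4 123.5]
140 [-74.1  22.7 125.7]
140 [-79.4  22.1 130.4]
140 [-79.1 -22.5 132.3]
140 [-77.6  -0.  133.1]
cover plane slope [ -0.13429114 123.24611701]
```

View pics/tabw.png

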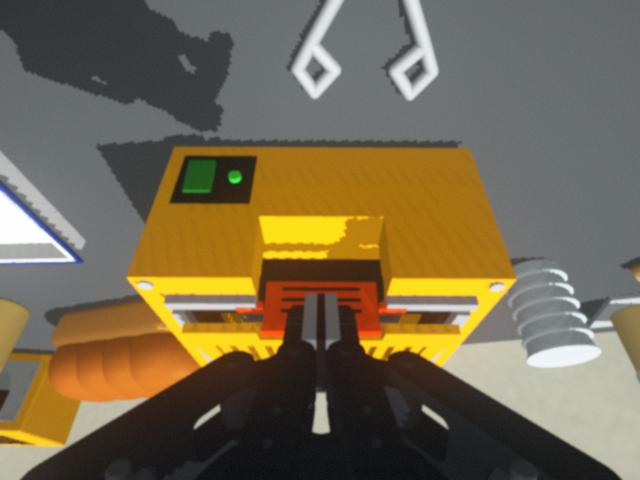

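```bash
python3 - <<'E'
from h import *
from plant import ctrl
s=ctrl.get_state()
print(inc(Rt(35),u2w([-96,0,126]),s),inc(Rt(45),u2w([-96,0,124]),s))
E
```

```text
[-1.000e-03  2.000e-03  4.000e-03 -1.152e+00  1.300e-02  2.389e+00] [-1.000e-03 -1.720e-01  4.000e-03 -1.037e+00  1.300e-02  2.552e+00]
```

Call:
{"op": "servo_tool", "data": {"increments": "0 0 0 -0.6 0 1.2 0; 0 -0.06 0 -1.1 0 2.3 0; 0 -0.12 0 -1.05 0 2.5 0; 0 -0.17 0 -1.04 0 2.55 0; 0 -0.17 0 -1.04 0 2.55 0; 0 -0.17 0 -1.04 0 2.55 0"}}

```text
time: 7.72
eef_pos: [0.5068, 0.0285, 0.1315]
tcp_rot: [0.124, 0.917, -0.056, 0.375]
contact_force: [-0.0, -0.3, -0.3]
opening: -0.003
```

```bash
python3 - <<'E'
from h import *
from plant import ctrl
s=ctrl.get_state(); show(s)
print(inc(Rt(45),u2w([-85,0,124]),s),inc(Rt(45),u2w([-85,0,130]),s))
E
```

```text
t 7.72 tcp_u [-95.8   4.4 131.5] z_u [ 0.701 -0.008 -0.713] q [-0.07 -0.29  2.48 -0.69  0.24 -0.75] F_u [ 0.1 -0.3 -0.3] op -0.003
[-0.008 -0.008  0.005 -0.239 -0.433  1.299] [-0.008 -0.008  0.005 -0.66  -0.439  0.872]
```

```bash
python3 - <<'E'
from h import *
from plant import ctrl
s=ctrl.get_state()
print(inc(Rt(40),u2w([-93,0,124]),s))
E
```

```text
[-0.008  0.079  0.004  0.331 -0.435  0.738]
```

Call:
{"op": "servo_tool", "data": {"increments": "0 0.08 0 0.15 -0.2 0.3 0; 0 0.08 0 0.33 -0.43 0.74 0; 0 0.08 0 0.33 -0.43 0.74 0; 0 0.08 0 0.33 -0.43 0.74 0"}}

```text
time: 8.05
eef_pos: [0.5084, 0.023, 0.1239]
tcp_rot: [0.127, 0.931, -0.051, 0.338]
contact_force: [-0.8, -0.2, 0.8]
opening: 0.003
```

```bash
python3 - <<'E'
from h import *
from plant import ctrl
s=ctrl.get_state(); show(s)
print(inc(Rt(40),u2w([-84,0,124]),s))
print(inc(Rt(40),u2w([-83,0,134]),s))
E
```

```text
t 8.05 tcp_u [-92.8  -0.5 123.9] z_u [ 0.643 -0.009 -0.766] q [-0.09 -0.26  2.45 -0.44  0.3  -1.01] F_u [-0.7 -0.5  0.8] op 0.003
[-0.009 -0.     0.002 -0.678  0.049  0.558]
[-0.009 -0.     0.002 -1.397  0.041 -0.144]
```

Move in to the face, then up until the ledge bears.

Call:
{"op": "servo_tool", "data": {"increments": "0 0 0 -0.35 0.05 0.28 0; 0 0 0 -0.68 0.05 0.56 0; 0 0 0 -0.76 0.05 0.63 0; 0 0 0 -0.76 0.05 0.63 0"}}

```text
time: 8.38
eef_pos: [0.5173, 0.0211, 0.1229]
tcp_rot: [0.127, 0.931, -0.051, 0.337]
contact_force: [-0.8, 0.1, -0.9]
opening: -0.001
```

```bash
python3 tab.py;
```

```text
t 8.38 tcp_u [-83.7   0.2 122.9] z_u [ 0.641 -0.009 -0.767] q [-0.09 -0.23  2.43 -0.44  0.29 -1.01] F_u [-0.8 -0.1 -0.9] op -0.001
208 [-76.4  22.3 101. ]
208 [-76.3  22.6 103.6]
208 [-75.8  22.1 106.4]
208 [-7.560e+01 -1.000e-01  1.089e+02]
208 [-75.4 -23.1 111.5]
208 [-75.2 -22.2 114.1]
208 [-74.8  22.1 116.5]
207 [-74.6  23.1 118.9]
207 [-74.3 -22.6 121.4]
207 [-74.2  22.8 123.6]
207 [-73.9 -22.2 125.8]
207 [-79.3  22.3 129.9]
207 [-79.3 -22.4 131.9]
207 [-77.6  22.2 133. ]
cover plane slope [-1.14699908e-01  1.24426977e+02]
```

View pics/tabw.png

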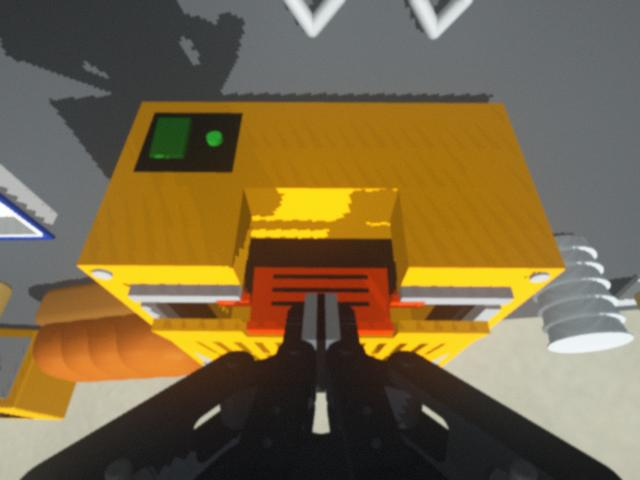

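Call:
{"op": "servo_tool", "data": {"increments": "0 0 0 -0.2 0 -0.05 0; 0 0 0 -0.37 0 -0.18 0; 0 0 0 -0.54 0 -0.33 0; 0 0 0 -0.73 0 -0.56 0; 0 0 0 -0.92 0 -0.79 0; 0 0 0 -0.92 0 -0.79 0"}}

```text
time: 8.93
eef_pos: [0.5195, 0.0208, 0.1359]
tcp_rot: [0.127, 0.931, -0.051, 0.338]
contact_force: [-0.7, 0.2, -0.2]
opening: 0.0
```

```bash
python3 tab.py;
```

```text
t 8.93 tcp_u [-81.6   0.4 135.9] z_u [ 0.643 -0.009 -0.766] q [-0.09 -0.26  2.42 -0.4   0.32 -1.06] F_u [-0.8  0.  -0.2] op 0.000
192 [-76.3 -22.4 101.2]
192 [-76.1   0.  103.9]
192 [-75.9  22.3 106.7]
192 [-75.6 -22.2 109.1]
192 [-75.4 -22.3 111.7]
191 [-75.1  22.4 114.2]
191 [-74.9  22.8 116.8]
191 [-74.6 -22.7 119.2]
191 [-74.4  22.1 121.6]
191 [-74.2  22.5 123.8]
191 [-74.1 -22.2 126.1]
191 [-79.6 -22.2 130.7]
191 [-78.5  22.2 132.4]
191 [-77.9  22.1 133.1]
cover plane slope [-1.08803029e-01  1.24671289e+02]
```

View pics/tabw.png

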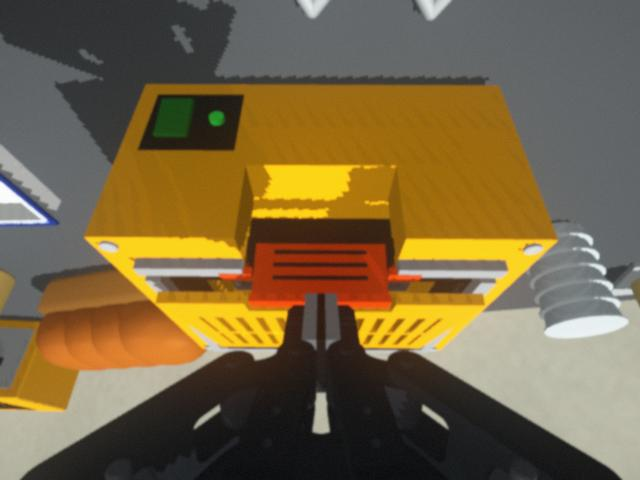

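```bash
python3 - <<'E'
from h import *
from plant import ctrl
I=ctrl.camera_info("wrist"); im,d=ctrl.read_camera("wrist"); s=ctrl.get_state();show(s)
W=cloud(d,I["camera_matrix"],I["world_to_cam"]); R=Ro.from_quat(s["tcp_rot"]).as_matrix()
L=(W-s["eef_pos"])@R*1000
P=(W-U0)@RU*1000
for u in (311,330,320,300):
  for v in range(284,345,5): print(u,v,im[v,u],"tool",np.round(L[v,u],1),"unit",np.round(P[v,u],1))
cv2.imwrite("pics/zoom.png",cv2.resize(im[220:380,230:410],None,fx=4,fy=4,interpolation=cv2.INTER_NEAREST)[:600,:,::-1])
E
```

```text
t 9.03 tcp_u [-82.    0.3 135.1] z_u [ 0.642 -0.009 -0.767] q [-0.09 -0.26  2.42 -0.4   0.32 -1.05] F_u [ 0.3 -1.1 -0.1] op -0.003
311 284 [155  45  12] tool [ 2.6 -4.6 15.1] unit [-74.3  -4.5 121.9]
311 289 [156  45  12] tool [ 0.9 -4.6 12.9] unit [-74.4  -4.4 124.7]
311 294 [98 74 70] tool [ 11.3  -3.9 -12.6] unit [-98.8  -3.5 137.5]
311 299 [89 81 79] tool [ 11.5  -3.7 -17.4] unit [-102.    -3.4  141. ]
311 304 [88 82 79] tool [ 11.1  -3.7 -20.7] unit [-103.8   -3.3  143.9]
311 309 [88 80 76] tool [ 12.1  -3.5 -26.4] unit [-108.2   -3.1  147.6]
311 314 [87 81 79] tool [ 11.6  -3.4 -29.3] unit [-109.7   -3.   150.1]
311 319 [89 83 79] tool [ 11.8  -3.3 -33.2] unit [-112.3   -2.8  153. ]
311 324 [88 83 79] tool [ 11.4  -3.3 -35.9] unit [-113.7   -2.7  155.3]
311 329 [87 81 79] tool [ 11.4  -3.2 -39.2] unit [-115.9   -2.6  157.9]
311 334 [88 83 79] tool [ 11.4  -3.1 -42.3] unit [-117.9   -2.5  160.2]
311 339 [104 101 102] tool [ 11.7  -3.  -45.6] unit [-120.2   -2.4  162.6]
311 344 [75 70 67] tool [ 12.5  -2.9 -49.6] unit [-123.4   -2.3  165.1]
330 284 [154  42   8] tool [ 2.3  4.9 1
[... 2044 characters left out ...]
  16] tool [-0.3 -9.6  4.7] unit [-78.8  -9.4 131.8]
300 304 [207  59  16] tool [  7.4  -8.5 -14. ] unit [-96.7  -8.1 141.2]
300 309 [53 30 22] tool [  7.7  -8.2 -18.8] unit [-100.    -7.8  144.6]
300 314 [50 29 20] tool [  8.5  -7.9 -24. ] unit [-103.9   -7.5  148.1]
300 319 [54 32 23] tool [  6.9  -7.9 -25.1] unit [-103.4   -7.5  150. ]
300 324 [55 36 29] tool [  7.7  -7.6 -30. ] unit [-107.2   -7.1  153.2]
300 329 [51 34 25] tool [  7.8  -7.4 -33.6] unit [-109.6   -6.9  155.9]
300 334 [54 37 29] tool [  8.2  -7.2 -37.5] unit [-112.3   -6.7  158.6]
300 339 [51 36 29] tool [ 12.1  -6.7 -46.3] unit [-121.    -6.1  162.9]
300 344 [45 31 20] tool [ 14.9  -6.3 -53. ] unit [-127.4   -5.6  166.2]
```

View pics/zoom.png

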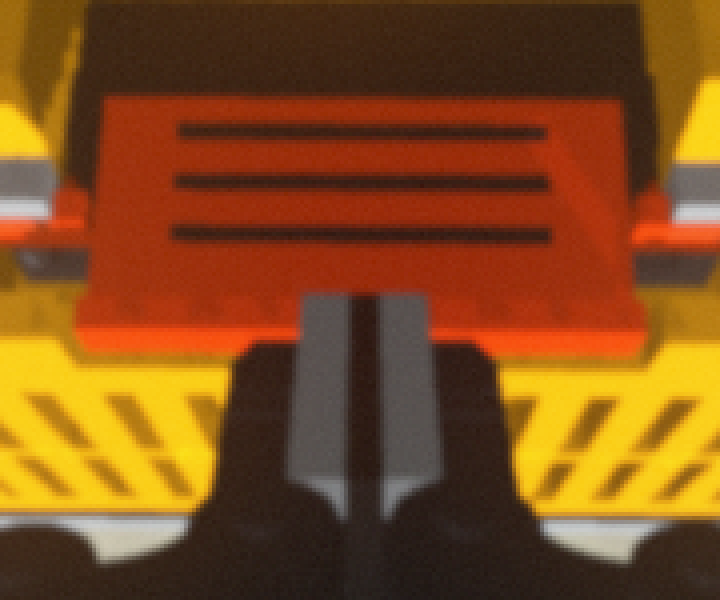

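```bash
python3 - <<'E'
from h import *
from plant import ctrl
s=ctrl.get_state();R=Ro.from_quat(s["tcp_rot"]).as_matrix()
for n in ("side",):
    I=ctrl.camera_info(n); im,d=ctrl.read_camera(n); K=I["camera_matrix"];T=I["world_to_cam"]
    big=cv2.resize(im[170:270,240:360],None,fx=6,fy=6,interpolation=cv2.INTER_CUBIC)
    for z,c in ((14,(0,255,0)),(0,(0,255,255)),(-12,(255,0,255)),(-30,(255,255,255))):
      for x in (-11,11):
        p=s["eef_pos"]+R[:,2]*z/1000+R[:,0]*x/1000; q=T[:3,:3]@p+T[:3,3]; u=K[0,0]*q[0]/q[2]+K[0,2]; v=K[1,1]*q[1]/q[2]+K[1,2]
        cv2.circle(big,(int((u-240+.5)*6),int((v-170+.5)*6)),4,c,-1)
    cv2.imwrite("pics/tip.png",big[:,:,::-1])
E
```

```text
(no output)
```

View pics/tip.png

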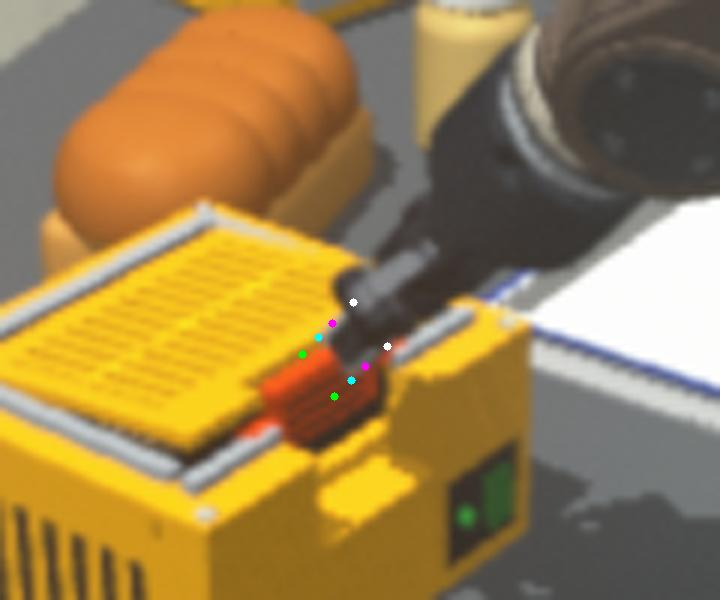

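```bash
sed -i 's/eef_pos"\]+R0\[:,2\]\*.014/eef_pos"]+R0@np.array([-.011,0,-.011])/; s/-Rn\[:,2\]\*.014/-Rn@np.array([-.011,0,-.011])/' arc.py; python3 - <<'E'
from h import *
from plant import ctrl
s=ctrl.get_state(); show(s)
for p in ([-95,0,128],[-97,0,104],[-83,0,103]): print(inc(Rt(42),u2w(p),s))
E
```

```text
t 9.08 tcp_u [-82.1   0.2 134.8] z_u [ 0.641 -0.009 -0.767] q [-0.09 -0.25  2.42 -0.4   0.32 -1.05] F_u [-0.6  0.2 -0.5] op 0.004
[-0.009 -0.037  0.003  1.428 -0.022 -0.302]
[-9.000e-03 -3.700e-02  3.000e-03  3.121e+00 -2.000e-03  1.410e+00]
[-0.009 -0.037  0.003  2.111  0.004  2.385]
```

Call:
{"op": "servo_tool", "data": {"increments": "0 0 0 1.4 0 -0.3 0; 0 0 0 2.3 0 0.6 0; 0 0 0 3.1 0 1.4 0; 0 0 0 3.1 0 1.4 0; 0 -0.02 0 2.6 0 1.9 0; 0 -0.03 0 2.1 0 2.38 0; 0 -0.03 0 2.1 0 2.38 0; 0 -0.03 0 2.1 0 2.38 0"}}

```text
time: 9.75
eef_pos: [0.5174, 0.0237, 0.109]
tcp_rot: [0.127, 0.927, -0.055, 0.348]
contact_force: [-0.6, 0.2, -0.8]
opening: -0.004
```

```bash
cat > tip.py <<'E'
from h import *
from plant import ctrl
s=ctrl.get_state();show(s);R=Ro.from_quat(s["tcp_rot"]).as_matrix()
print("corner",np.round(w2u(s["eef_pos"]+R@np.array([-.011,0,-.011])),1))
I=ctrl.camera_info("side"); im,d=ctrl.read_camera("side"); K=I["camera_matrix"];T=I["world_to_cam"]
big=cv2.resize(im[170:270,240:360],None,fx=6,fy=6,interpolation=cv2.INTER_CUBIC)
cv2.imwrite("pics/tip.png",big[:,:,::-1])
E
python3 tip.py
```

```text
t 9.75 tcp_u [-84.4   2.6 109. ] z_u [ 0.659 -0.015 -0.752] q [-0.08 -0.2   2.44 -0.64  0.24 -0.81] F_u [-0.6 -0.  -0.8] op -0.004
corner [-83.4   2.8 124.6]
```

View pics/tip.png

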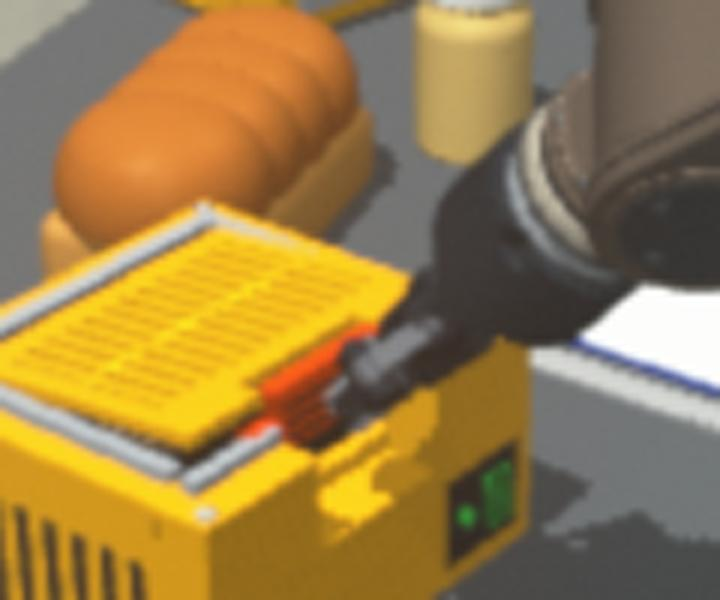

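```bash
python3 - <<'E'
from h import *
from plant import ctrl
s=ctrl.get_state(); show(s)
for p in ([-86,0,102],[-79,0,102]): print(inc(Rt(36),u2w(p),s))
E
```

```text
t 9.80 tcp_u [-84.7   2.5 108.8] z_u [ 0.659 -0.016 -0.752] q [-0.08 -0.2   2.44 -0.64  0.24 -0.81] F_u [-0.8 -0.6  0.2] op 0.000
[-0.016  0.091  0.003  0.549 -0.244  0.425]
[-0.016  0.091  0.003  0.023 -0.238  0.886]
```

Call:
{"op": "servo_tool", "data": {"increments": "-0.01 0.06 0 0.4 -0.2 0.3 0; -0.016 0.09 0 0.55 -0.24 0.42 0; -0.016 0.09 0 0.55 -0.24 0.42 0; -0.016 0.09 0 0.4 -0.24 0.55 0; -0.016 0.09 0 0.2 -0.24 0.72 0; -0.016 0.09 0 0.02 -0.24 0.88 0; -0.016 0.09 0 0.02 -0.24 0.88 0"}}

```text
time: 10.38
eef_pos: [0.5219, 0.0198, 0.1017]
tcp_rot: [0.127, 0.942, -0.042, 0.307]
contact_force: [0.6, -0.4, -0.3]
opening: 0.0
```

```bash
python3 tip.py
```

```text
t 10.38 tcp_u [-78.9   0.  101.7] z_u [ 0.589  0.    -0.808] q [-0.11 -0.17  2.4  -0.32  0.3  -1.13] F_u [ 0.7 -0.2 -0.3] op 0.000
corner [-7.650e+01  1.000e-01  1.171e+02]
```

View pics/tip.png

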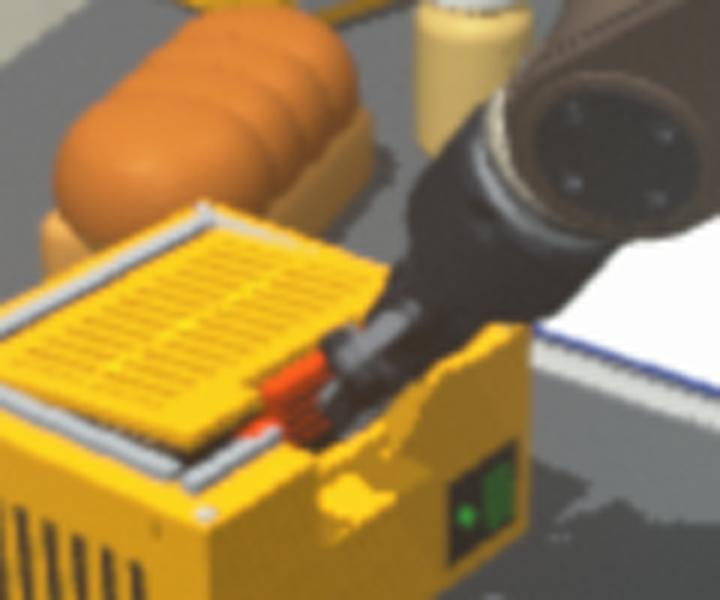

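Call:
{"op": "servo_tool", "data": {"increments": "0 0 0 -0.16 0 0.12 0; 0 0 0 -0.32 0 0.23 0; 0 0 0 -0.32 0 0.23 0; 0 0 0 -0.44 0 0.07 0; 0 0 0 -0.56 0 -0.09 0; 0 0 0 -0.68 0 -0.25 0; 0 0 0 -0.79 0 -0.41 0; 0 0 0 -0.79 0 -0.41 0"}}

```text
time: 11.1
eef_pos: [0.5253, 0.0187, 0.1099]
tcp_rot: [0.127, 0.942, -0.042, 0.307]
contact_force: [-3.4, 1.5, -0.6]
opening: 0.002
```

```bash
python3 tip.py; python3 tab.py|tail -15
```

```text
t 11.10 tcp_u [-75.4  -0.  109.9] z_u [ 0.589  0.    -0.808] q [-0.11 -0.17  2.38 -0.3   0.32 -1.16] F_u [-3.7  0.6 -0.6] op 0.002
corner [-72.9  -0.  125.3]
190 [-75.9 -22.2 109.1]
189 [-75.9 -22.3 111. ]
189 [-75.6  22.3 112.9]
189 [-75.3  22.2 114.8]
189 [-75.  -22.3 116.6]
189 [-74.7  22.3 118.4]
189 [-74.3 -22.1 120.3]
189 [-74.   22.2 122.1]
189 [-73.8  22.2 123.8]
189 [-73.5  22.  125.4]
189 [-73.2  23.5 127.2]
189 [-73.  -22.  128.8]
189 [-72.7 -22.1 130.5]
189 [-72.2 -22.7 132.4]
cover plane slope [ -0.15613528 129.698339  ]
```

View pics/tip.png

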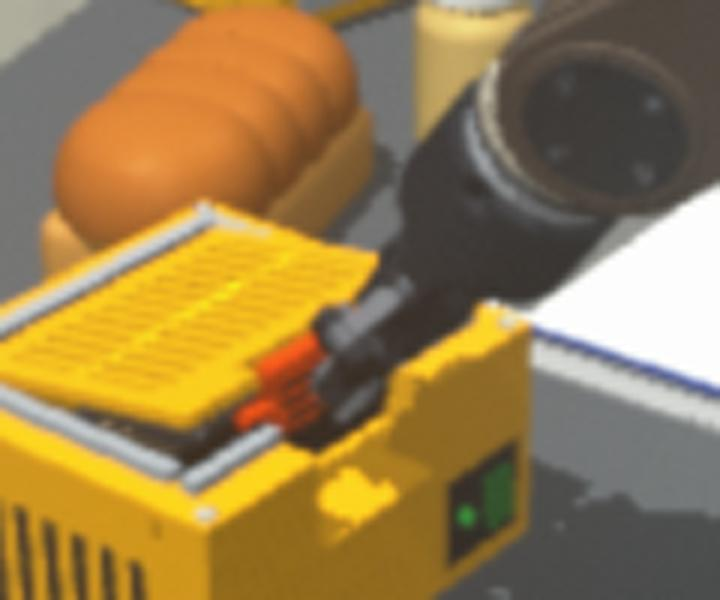

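View pics/tabw.png

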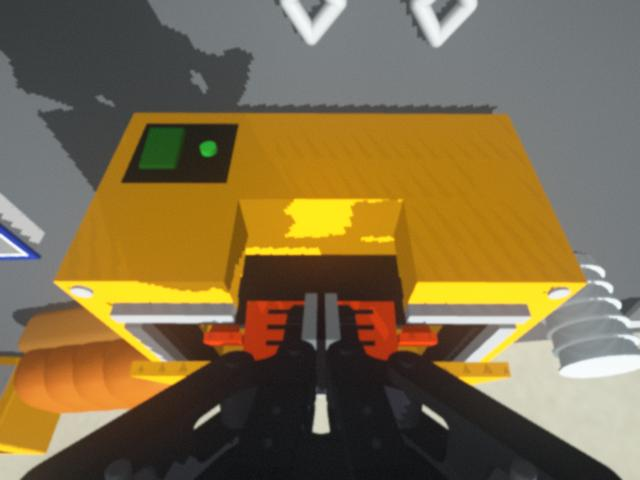

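```bash
python3 arc.py 0 .05 .1 .15 .2 .25 .3 .4
```

```text
t 11.20 tcp_u [-7.540e+01 -1.000e-01  1.097e+02] z_u [ 0.589  0.    -0.808] q [-0.11 -0.17  2.39 -0.3   0.32 -1.16] F_u [-4.2  0.5 -0.7] op 0.000
tip rel [-128.9   -0.     7.1] r 129.1 ang 0.055
0.05 [ 0.     0.     0.    -0.42  -0.001 -0.49 ]
0.1 [ 0.     0.     0.    -0.865 -0.002 -0.958]
0.15 [ 0.     0.     0.    -1.332 -0.003 -1.404]
0.2 [ 0.     0.     0.    -1.821 -0.005 -1.825]
0.25 [ 0.     0.     0.    -2.33  -0.006 -2.222]
0.3 [ 0.     0.     0.    -2.859 -0.007 -2.593]
0.4 [ 0.     0.     0.    -3.968 -0.01  -3.253]
```

Call:
{"op": "servo_tool", "data": {"increments": "0 0 0 -0.46 0 -0.46 0; 0 0 0 -0.92 0 -0.92 0; 0 0 0 -1.4 0 -1.36 0; 0 0 0 -1.9 0 -1.78 0; 0 0 0 -2.4 0 -2.17 0; 0 0 0 -2.4 0 -2.17 0"}}

```text
time: 11.7
eef_pos: [0.5336, 0.0166, 0.1443]
tcp_rot: [0.127, 0.942, -0.042, 0.309]
contact_force: [-5.5, 0.3, 1.3]
opening: -0.003
```

```bash
python3 tip.py;python3 tab.py|tail -15; python3 arc.py 0 .1 .2 .3 .4 .5
```

```text
t 11.70 tcp_u [-66.9   0.2 144.3] z_u [ 0.592  0.001 -0.806] q [-0.11 -0.22  2.35 -0.24  0.4  -1.22] F_u [-5.3 -1.2  1.3] op -0.003
corner [-64.5   0.2 159.6]
191 [-71.   22.2 144.1]
191 [-70.5  22.1 145.6]
191 [-69.8 -22.2 147.4]
191 [-69.   22.1 149.2]
191 [-68.1  22.  150.6]
191 [-67.3 -22.2 152.1]
191 [-66.7  22.3 153.8]
191 [-65.9 -22.4 155.6]
191 [-65.3 -22.  157.1]
191 [-64.5  22.6 158.5]
191 [-63.7 -23.4 160.1]
191 [-62.9  22.2 161.7]
190 [-62.3  22.2 163.3]
190 [-61.5 -22.3 165.1]
cover plane slope [ -0.50685962 139.25344548]
t 11.80 tcp_u [-68.    0.  142.3] z_u [ 0.59   0.    -0.807] q [-0.11 -0.22  2.35 -0.24  0.4  -1.22] F_u [-5.1 -0.8 -0.2] op -0.002
tip rel [-121.6    0.    39.7] r 128.0 ang 0.316
0.1 [ 0.     0.     0.    -1.074 -0.002 -0.695]
0.2 [ 0.     0.     0.    -2.212 -0.005 -1.279]
0.3 [ 0.     0.     0.    -3.402 -0.008 -1.746]
0.4 [ 0.     0.     0.    -4.634 -0.01  -2.093]
0.5 [ 0.     0.     0.    -5.893 -0.013 -2.314]
```

View pics/tip.png

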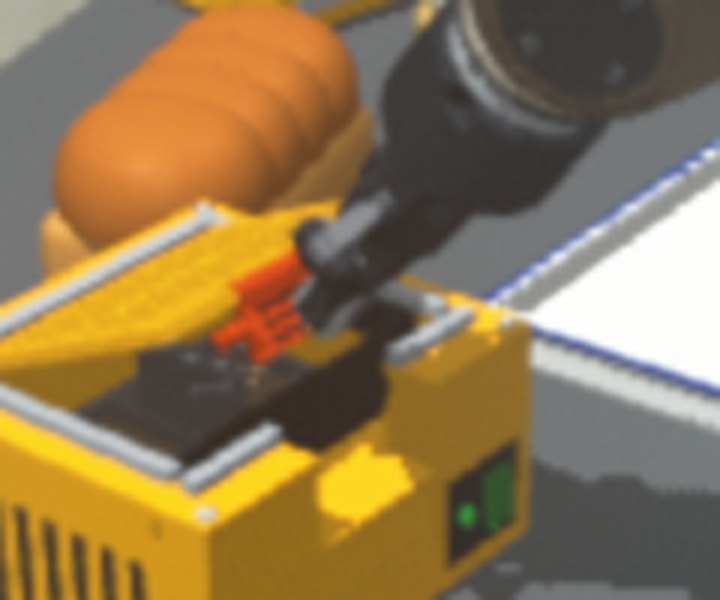

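View pics/tabw.png

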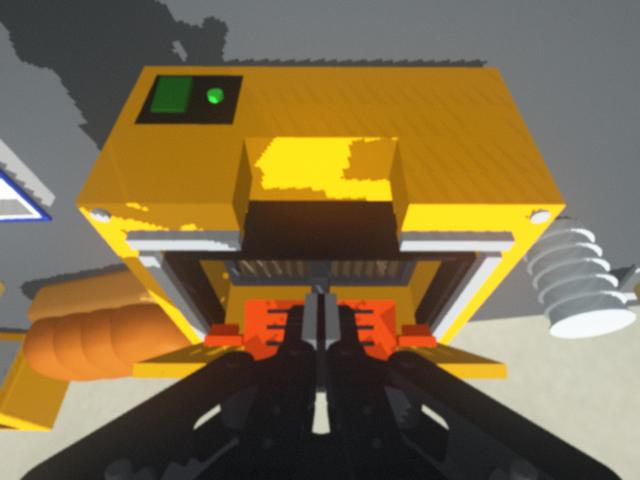

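Call:
{"op": "servo_tool", "data": {"increments": "0 0 0 -0.55 0 -0.33 0; 0 0 0 -1.12 0 -0.66 0; 0 0 0 -1.7 0 -0.95 0; 0 0 0 -2.28 0 -1.22 0; 0 0 0 -2.85 0 -1.45 0; 0 0 0 -3.45 0 -1.66 0; 0 0 0 -4.1 0 -1.85 0; 0 0 0 -4.7 0 -2.0 0; 0 0 0 -4.7 0 -2.0 0"}}

```text
time: 12.55
eef_pos: [0.5592, 0.0095, 0.1881]
tcp_rot: [0.127, 0.942, -0.042, 0.309]
contact_force: [-4.8, -0.7, 4.1]
opening: -0.002
```

```bash
python3 look.py 7 side wrist;python3 tab.py|tail -15; python3 arc.py 0 .1 .2 .3 .4 .5
```

```text
t 12.55 tcp_u [-40.2   0.2 188.1] z_u [ 0.593  0.    -0.805] q [-0.12 -0.23  2.26 -0.19  0.48 -1.29] F_u [-4.4 -2.   4.1] op -0.002
142 [-48.7  22.8 188.4]
142 [-48.8 -22.3 189.6]
142 [-47.7 -23.2 190.7]
142 [-46.5 -23.1 191.7]
142 [-45.3 -22.6 192.9]
142 [-44.2 -22.5 193.9]
141 [-42.9 -22.8 194.9]
141 [-41.8  22.1 195.9]
141 [-40.6 -22.3 196.9]
141 [-39.6  22.5 198. ]
141 [-38.6 -22.2 198.9]
141 [-37.6 -22.5 199.9]
141 [-36.4 -22.2 200.9]
141 [-35.8  22.2 202.4]
cover plane slope [ -1.12323878 176.41799201]
t 12.70 tcp_u [-4.18e+01  1.00e-01  1.86e+02] z_u [ 0.59   0.    -0.807] q [-0.12 -0.23  2.27 -0.19  0.48 -1.29] F_u [-5.2 -2.   3.9] op -0.003
tip rel [-95.4   0.1  83.4] r 126.7 ang 0.718
0.1 [ 0.     0.     0.    -1.248 -0.003 -0.216]
0.2 [ 0.     0.     0.    -2.512 -0.007 -0.306]
0.3 [ 0.     0.     0.    -3.778 -0.01  -0.27 ]
0.4 [ 0.     0.     0.    -5.034 -0.013 -0.107]
0.5 [ 0.     0.     0.    -6.268 -0.016  0.18 ]
```

View pics/side7.png

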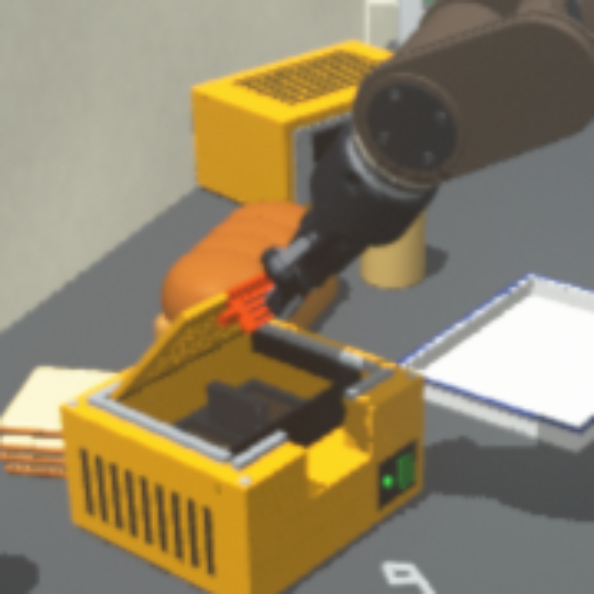

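View pics/wrist7.png

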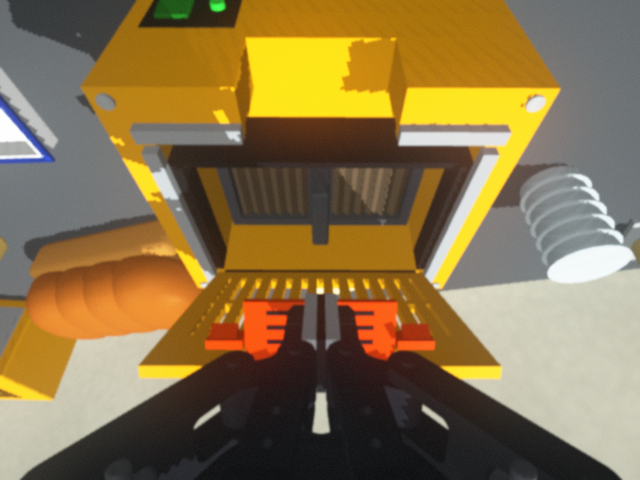

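Call:
{"op": "servo_tool", "data": {"increments": "0 0 0 -0.62 0 -0.12 0; 0 0 0 -1.25 0 -0.2 0; 0 0 0 -1.88 0 -0.27 0; 0 0 0 -2.5 0 -0.3 0; 0 0 0 -3.15 0 -0.3 0; 0 0 0 -3.8 0 -0.27 0; 0 0 0 -4.4 0 -0.2 0; 0 0 0 -5.05 0 -0.1 0; 0 0 0 -5.65 0 0.03 0; 0 0 0 -6.3 0 0.18 0"}}

```text
time: 13.53
eef_pos: [0.612, -0.0048, 0.2295]
tcp_rot: [0.126, 0.94, -0.043, 0.315]
contact_force: [-8.3, -1.4, 16.2]
opening: 0.002
```

```bash
python3 look.py 8 side wrist; python3 arc.py 0 .1 .2 .3 .4 .5 .6
```

```text
t 13.53 tcp_u [ 14.4   0.5 229.5] z_u [ 0.602  0.001 -0.798] q [-0.14 -0.15  2.12 -0.15  0.53 -1.34] F_u [-7.6 -3.6 16.2] op 0.002
t 13.63 tcp_u [ 15.1   0.4 229.8] z_u [ 0.603  0.001 -0.798] q [-0.14 -0.15  2.12 -0.15  0.53 -1.34] F_u [-7.8 -4.3 15.7] op -0.000
tip rel [-38.8   0.4 127.2] r 132.9 ang 1.275
0.1 [ 0.     0.     0.    -1.223 -0.004  0.519]
0.2 [ 0.     0.     0.    -2.388 -0.008  1.158]
0.3 [ 0.     0.     0.    -3.484 -0.012  1.91 ]
0.4 [ 0.     0.     0.    -4.499 -0.016  2.768]
0.5 [ 0.     0.     0.    -5.424 -0.02   3.723]
0.6 [ 0.     0.     0.    -6.248 -0.024  4.765]
```

View pics/side8.png

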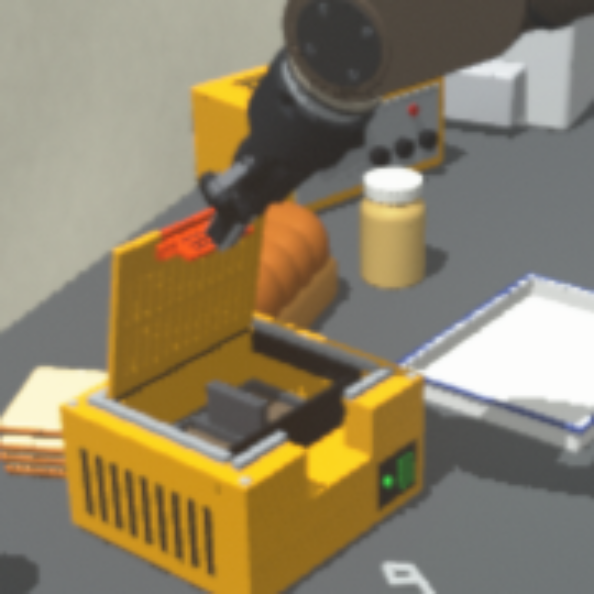

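View pics/wrist8.png

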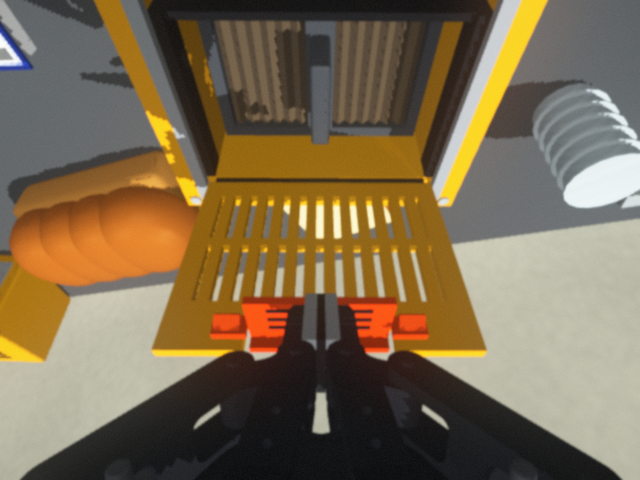

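Call:
{"op": "servo_tool", "data": {"increments": "0 0 0 -0.25 0 -0.3 0; 0 0 0 -0.8 0 -0.1 0; 0 0 0 -1.4 0 0.2 0; 0 0 0 -2.0 0 0.5 0; 0 0 0 -2.55 0 0.85 0; 0 0 0 -3.1 0 1.2 0; 0 0 0 -3.65 0 1.6 0; 0 0 0 -4.15 0 2.0 0; 0 0 0 -4.65 0 2.45 0; 0 0 0 -5.1 0 2.9 0"}}

```text
time: 14.47
eef_pos: [0.6644, -0.0193, 0.2279]
tcp_rot: [0.127, 0.942, -0.042, 0.308]
contact_force: [0.1, 0.4, -0.9]
opening: -0.002
```

```bash
python3 look.py 9 side wrist; python3 arc.py 0 .1 .2 .3 .4
```

```text
t 14.47 tcp_u [ 68.9   0.5 227.9] z_u [ 0.59   0.    -0.807] q [-0.15 -0.02  2.   -0.13  0.54 -1.37] F_u [-0.1  0.4 -0.9] op -0.002
t 14.57 tcp_u [ 68.1   0.4 226. ] z_u [ 0.588  0.    -0.809] q [-0.15 -0.02  2.   -0.13  0.54 -1.37] F_u [-0.1 -0.7 -0.7] op -0.001
tip rel [ 14.5   0.4 123.3] r 124.2 ang 1.688
0.1 [ 0.     0.     0.    -0.869 -0.002  0.887]
0.2 [ 0.     0.     0.    -1.645 -0.004  1.855]
0.3 [ 0.     0.     0.    -2.32  -0.006  2.897]
0.4 [ 0.     0.     0.    -2.889 -0.007  4.001]
```

View pics/side9.png

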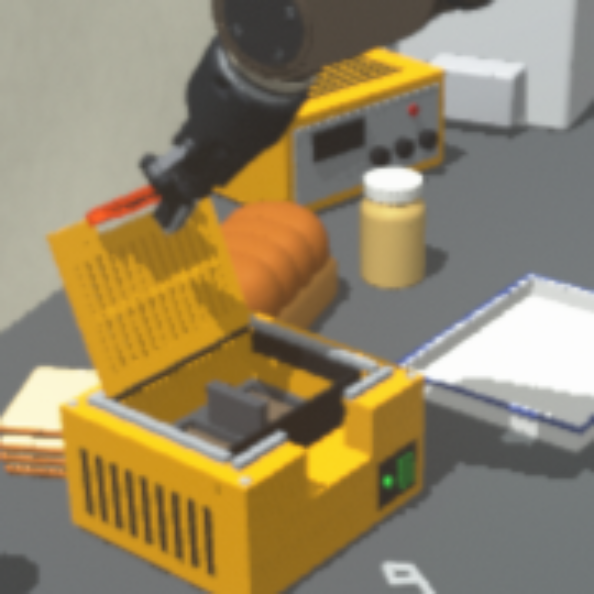

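View pics/wrist9.png

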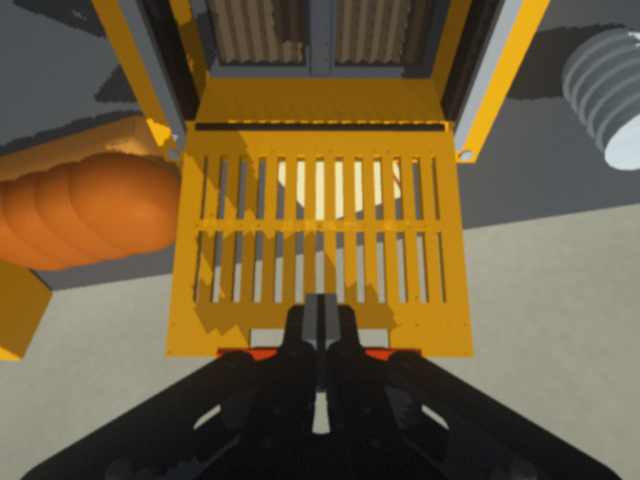

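```bash
python3 - <<'E'
from h import *
from plant import ctrl
s=ctrl.get_state(); show(s)
for ph,p in ((36,[20,0,250]),(0,[-1,0,190])): print(inc(Rt(ph),u2w(p),s))
E
```

```text
t 14.57 tcp_u [ 68.1   0.4 226. ] z_u [ 0.588  0.    -0.809] q [-0.15 -0.02  2.   -0.13  0.54 -1.37] F_u [-0.1 -0.7 -0.7] op -0.001
[ 0.000e+00 -0.000e+00  2.000e-03  2.481e+00 -3.000e-02 -4.771e+00]
[-1.000e-03  6.280e-01  2.000e-03  7.706e+00 -1.700e-02 -1.150e+00]
```

Call:
{"op": "servo_tool", "data": {"increments": "0 0 0 1.3 0 -2.4 0; 0 0 0 2.5 0 -4.8 1; 0 0.12 0 5.5 0 -4.5 2; 0 0.24 0 7.7 0 -3 4; 0 0.36 0 7.7 0 -2 5; 0 0.48 0 7.7 0 -1.15 5; 0 0.6 0 7.7 0 -1.15 5; 0 0.63 0 7.7 0 -1.15 5; 0 0.63 0 7.7 0 -1.15 5; 0 0.63 0 7.7 0 -1.15 5"}}

```text
time: 15.4
eef_pos: [0.5965, -0.0007, 0.1899]
tcp_rot: [0.134, 0.991, -0.001, -0.001]
contact_force: [-0.8, 0.6, -0.9]
opening: 0.586
```

```bash
python3 look.py 10 side wrist; python3 - <<'E'
from h import *
from plant import ctrl
I=ctrl.camera_info("wrist"); im,d=ctrl.read_camera("wrist"); s=ctrl.get_state()
np.savez("w10.npz",im=im,d=d,K=I["camera_matrix"],T=I["world_to_cam"])
P=(cloud(d,I["camera_matrix"],I["world_to_cam"])-U0)@RU*1000
b=(abs(P[...,2]-110)<5)&(abs(P[...,0])<50)&(abs(P[...,1])<40)&(im.max(-1)<130)
q=P[b]; print("bar",len(q),np.median(q,0) if len(q) else 0, rect(q[:,:2]/1000) if len(q) else 0)
E
```

```text
t 15.40 tcp_u [ -1.5   0.3 189.9] z_u [-0.002 -0.002 -1.   ] q [-0.17  0.15  1.8  -0.    1.19 -1.47] F_u [-0.9  0.4 -0.9] op 0.586
bar 1382 [ -2.99946321  -0.74130748 108.55190216] (array([-1.1, -0.3]), array([11.9, 56.1]), 89.75)
```

View pics/side10.png

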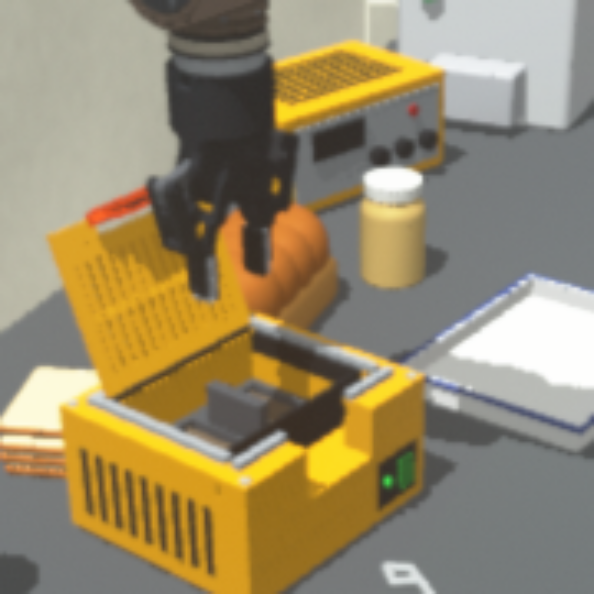

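View pics/wrist10.png

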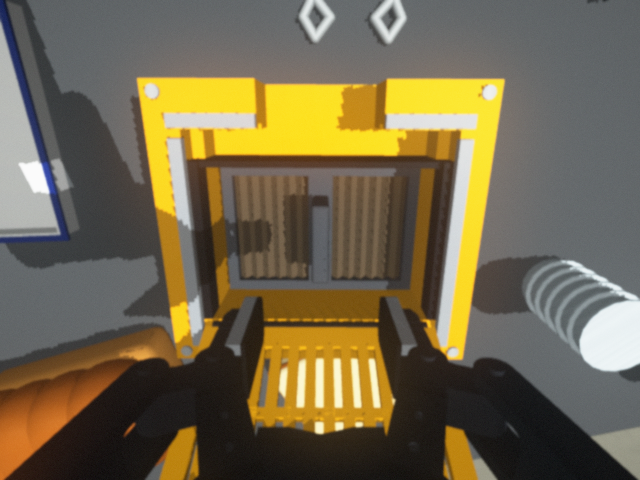

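```bash
python3 - <<'E'
from h import *
im,d,K,T=load("w10.npz"); P=(cloud(d,K,T)-U0)@RU*1000
b=(P[...,2]>140)&(P[...,2]<290)&(abs(P[...,0])<40)&(abs(P[...,1])<60)
vv,uu=np.nonzero(b)
for r in range(vv.min(),vv.min()+60,6):
    m=b[r]; q=P[r][m]; print(r,m.sum(),np.round(q[q[:,1]>0].mean(0),1) if (q[:,1]>0).any() else '',np.round(q[q[:,1]<0].mean(0),1) if (q[:,1]<0).any() else '')
q=P[b]; print("lowest z",np.percentile(q[:,2],[0,1,3]),"x range",np.percentile(q[:,0],[1,99]))
E
```

```text
296 34 [-13.4  28.5 204.5] [-13.1 -27.7 204.5]
302 42 [-13.1  28.1 209.1] [-12.8 -27.3 209.1]
308 62 [-11.9  29.8 211.7] [-11.6 -28.9 211.8]
314 80 [-11.   30.6 215. ] [-10.9 -29.6 215.3]
320 86 [-10.6  30.4 218.6] [-10.4 -29.5 218.9]
326 92 [-10.2  30.2 222.3] [-10.  -29.3 222.3]
332 95 [ -9.6  30.  225.3] [ -9.5 -28.9 225.6]
338 101 [ -9.1  29.8 228.4] [ -9.  -28.7 228.6]
344 106 [ -9.   29.8 231.8] [ -8.7 -28.8 231.8]
350 119 [-11.1  29.8 238.1] [-10.9 -28.9 238.2]
lowest z [199.72446867 209.13375774 217.34118678] x range [-20.26860228   7.81952354]
```

```bash
python3 - <<'E'
from h import *
from plant import ctrl
s=ctrl.get_state(); show(s)
for p in ([-1,-.3,100],[-1,-.3,70]): print(inc(Rt(0),u2w(p),s))
E
```

```text
t 15.55 tcp_u [ -2.1   0.5 190.9] z_u [-0.001 -0.001 -1.   ] q [-0.17  0.14  1.81 -0.    1.19 -1.47] F_u [0.1 0.4 0.2] op 0.584
[-1.000e-03 -1.000e-03  3.000e-03 -1.200e-01 -6.500e-02  9.086e+00]
[-1.0000e-03 -1.0000e-03  3.0000e-03 -1.2300e-01 -6.1000e-02  1.2086e+01]
```

Call:
{"op": "servo_tool", "data": {"increments": "0 0 0 -0.1 -0.05 3 5; 0 0 0 -0.1 -0.05 6 5; 0 0 0 -0.1 -0.05 8.5 5; 0 0 0 -0.1 -0.05 9.5 5; 0 0 0 -0.1 -0.05 10 5; 0 0 0 -0.1 -0.05 10 5"}}

```text
time: 16.05
eef_pos: [0.5971, -0.0014, 0.0909]
tcp_rot: [0.134, 0.991, -0.001, -0.001]
contact_force: [-1.0, -0.1, 0.2]
opening: 0.588
```

```bash
python3 look.py 11 side wrist; python3 - <<'E'
from h import *
from plant import ctrl
s=ctrl.get_state(); show(s)
print(inc(Rt(0),u2w([-1,-.3,70]),s))
E
```

```text
t 16.05 tcp_u [-0.8 -0.3 90.9] z_u [-0.001 -0.001 -1.   ] q [-0.17  0.26  1.87 -0.    1.02 -1.47] F_u [-0.9 -0.4  0.2] op 0.588
t 16.15 tcp_u [ 1.  -0.1 93.2] z_u [ 0.003 -0.001 -1.   ] q [-0.17  0.26  1.86 -0.    1.02 -1.47] F_u [ 0.4 -0.3  1.3] op 0.584
[-1.000e-03  3.000e-03  2.000e-03  2.020e-01 -1.400e-02  2.324e+00]
```

View pics/side11.png

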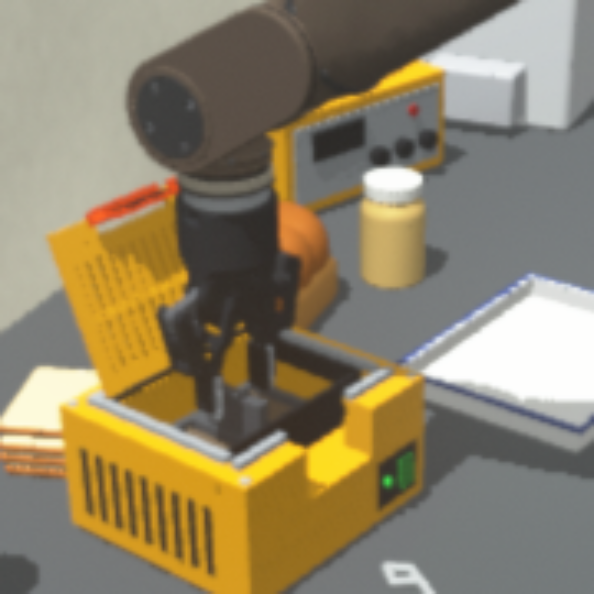

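View pics/wrist11.png

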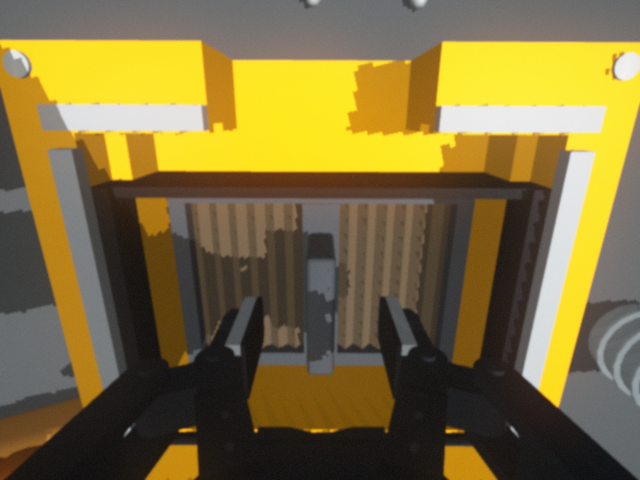

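Call:
{"op": "servo_tool", "data": {"increments": "0 0 0 0.1 0 0.8 5; 0 0 0 0.1 0 1.5 5; 0 0 0 0.1 0 2.0 5; 0 0 0 0.1 0 2.0 5"}}

```text
time: 16.48
eef_pos: [0.5958, -0.0013, 0.07]
tcp_rot: [0.134, 0.991, -0.001, -0.001]
contact_force: [0.2, -0.2, 0.0]
opening: 0.587
```

```bash
python3 look.py 12 side wrist
```

```text
t 16.48 tcp_u [-2.1 -0.5 70. ] z_u [-0.003 -0.002 -1.   ] q [-0.17  0.29  1.88 -0.    0.98 -1.47] F_u [ 0.2 -0.2  0. ] op 0.587
```

View pics/side12.png

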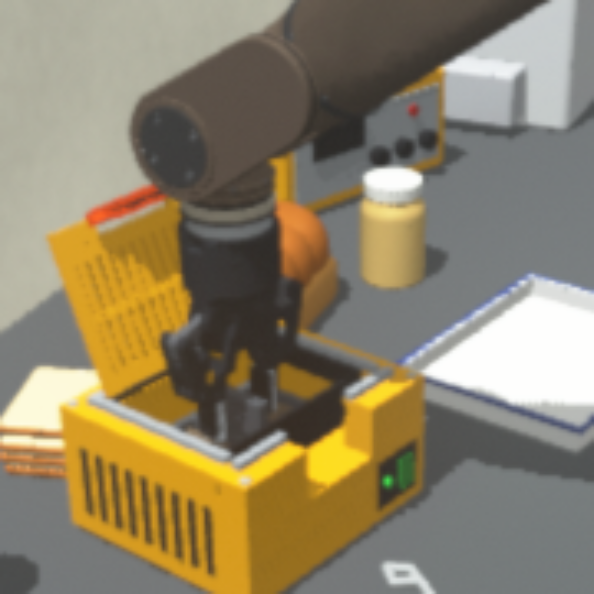

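View pics/wrist12.png

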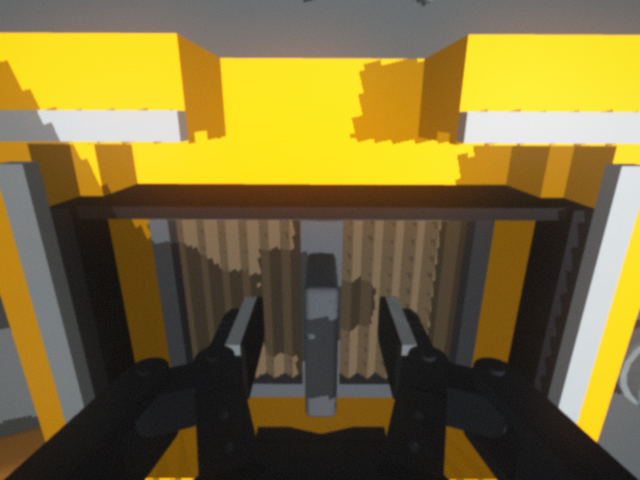

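Call:
{"op": "servo_tool", "data": {"increments": "0 0 0 0 0 0 3; 0 0 0 0 0 0 2; 0 0 0 0 0 0 1.2; 0 0 0 0 0 0 0.8; 0 0 0 0 0 0 0.8; 0 0 0 0 0 0 0.8; 0 0 0 0 0 0 0.8; 0 0 0 0 0 0 0.8", "grip_force": 45}}

```text
time: 17.25
eef_pos: [0.5972, -0.0015, 0.0719]
tcp_rot: [0.134, 0.991, -0.001, 0.0]
contact_force: [0.9, -0.9, 1.9]
opening: 0.131
```

```bash
python3 look.py 13 wrist
```

```text
t 17.25 tcp_u [-0.7 -0.4 71.9] z_u [ 0.001 -0.001 -1.   ] q [-0.17  0.28  1.88 -0.    0.98 -1.47] F_u [ 1.2 -0.6  1.9] op 0.131
```

View pics/wrist13.png

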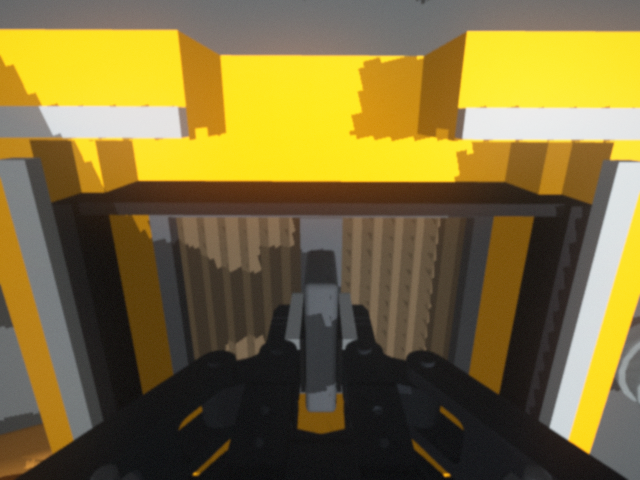

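Call:
{"op": "servo_tool", "data": {"increments": "0 0 0 0 0 -0.3 0.8; 0 0 0 0 0 -0.8 0.8; 0 0 0 0 0 -1.6 0.8; 0 0 0 0 0 -2.5 0.8; 0 0 0 0 0 -3.5 0.8; 0 0 0 0 0 -4.5 0.8; 0 0 0 0 0 -5.5 0.8; 0 0 0 0 0 -6.4 0.8; 0 0 0 0 0 -7.0 0.8; 0 0 0 0 0 -7.2 0.8"}}

```text
time: 18.13
eef_pos: [0.5977, -0.0015, 0.1454]
tcp_rot: [0.134, 0.991, -0.001, 0.001]
contact_force: [0.4, -0.6, -2.4]
opening: 0.134
```

```bash
python3 look.py 14 side wrist
```

```text
t 18.13 tcp_u [ -0.2  -0.2 145.4] z_u [ 0.003 -0.001 -1.   ] q [-0.17  0.19  1.84 -0.    1.11 -1.47] F_u [ 0.6 -0.5 -2.4] op 0.134
```

View pics/side14.png

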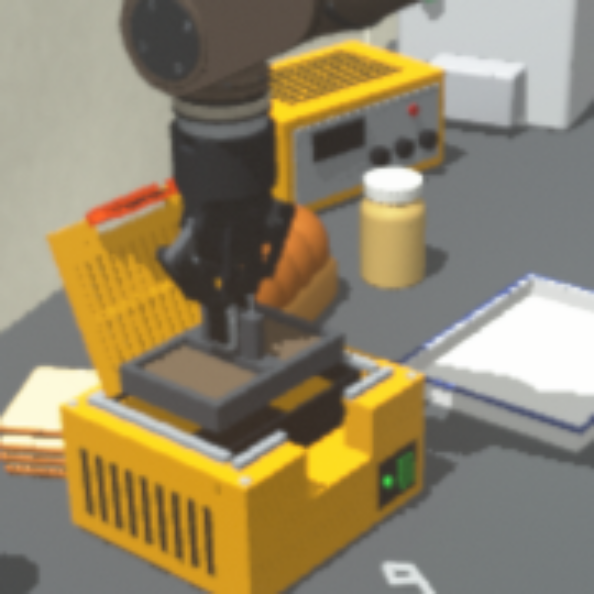

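View pics/wrist14.png

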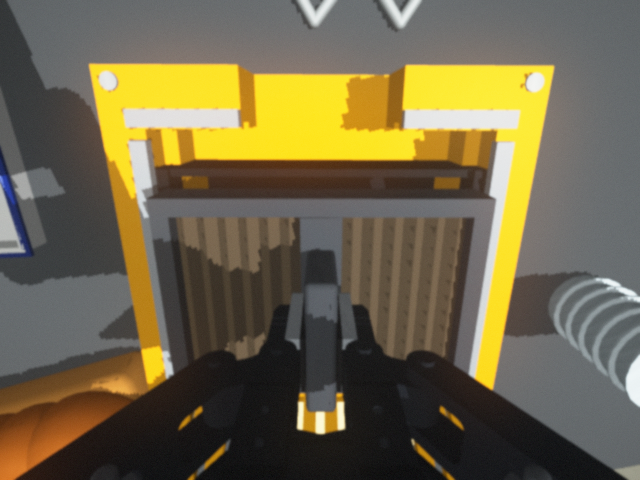

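Call:
{"op": "servo_tool", "data": {"increments": "0 0 0 0 0 -0.8 0.8; 0 0 0 0 0 -1.8 0.8; 0 0 0 0 0 -3 0.8; 0 0 0 0 0 -4 0.8; 0 0 0 0 0 -4.6 0.8; 0 0 0 0 0 -5 0.8"}}

```text
time: 18.73
eef_pos: [0.5977, -0.0014, 0.1955]
tcp_rot: [0.134, 0.991, -0.001, 0.001]
contact_force: [1.3, -0.6, -1.4]
opening: 0.134
```

```bash
python3 - <<'E'
from h import *
from plant import ctrl
show(ctrl.get_state())
I=ctrl.camera_info("scene"); im,d=ctrl.read_camera("scene"); np.savez("scene1.npz",im=im,d=d,K=I["camera_matrix"],T=I["world_to_cam"])
for n in ("scene0","scene1"):
    im,d,K,T=load(n+".npz")
    hsv=cv2.cvtColor(im,cv2.COLOR_RGB2HSV)
    m=(hsv[...,0]>105)&(hsv[...,0]<130)&(hsv[...,1]>90); m[:205]=0;m[290:]=0;m[:,:140]=0;m[:,270:]=0
    pts=ray(np.argwhere(m)[:,::-1],K,T,.024)[:,:2]
    k=cv2.connectedComponentsWithStats(cv2.dilate(m.astype(np.uint8),np.ones((3,3))))
    print(n,m.sum(),rect(pts))
    a=np.radians(-14.5)
    for it in range(5):
        c=np.cos(a);s=np.sin(a);R=np.array([[c,s],[-s,c]]); q=pts@R.T
        lo,hi=np.percentile(q,[.5,99.5],axis=0); ctr=(lo+hi)/2
        A=[]
        for ax in (0,1):
            for e,sg in ((lo[ax],1),(hi[ax],-1)):
                sel=(sg*(q[:,ax]-e)<.007)&(abs(q[:,1-ax]-ctr[1-ax])<.09 if ax==0 else abs(q[:,1-ax]-ctr[1-ax])<.07)
                if sel.sum()>15:
                    f=np.polyfit(q[sel,1-ax],q[sel,ax],1)
                    A.append((ax,sel.sum(),f[0] if ax==1 else -f[0],np.mean(q[sel,ax]-f[0]*(q[sel,1-ax]-ctr[1-ax]))))
        da=np.average([x[2] for x in A],weights=[x[1] for x in A]); a+=da
    print("yaw",np.degrees(a),[(x[0],x[1],round(x[3],4)) for x in A],"size",hi-lo,"centre",R.T@ctr)
    cv2.imwrite(f"pics/tr_{n}.png",cv2.resize(im[190:310,130:290],None,fx=5,fy=5)[:600,:,::-1])
E
```

```text
t 18.73 tcp_u [-3.000e-01 -1.000e-01  1.955e+02] z_u [ 0.003 -0.001 -1.   ] q [-0.17  0.14  1.8  -0.    1.2  -1.47] F_u [ 1.4 -0.3 -1.4] op 0.134
scene0 434 (array([ 436.3, -329.1]), array([248.8, 201.2]), 76.9)
yaw -13.106405648180752 [(0, np.int64(78), np.float64(0.4013)), (0, np.int64(109), np.float64(0.5965)), (1, np.int64(66), np.float64(-0.3438)), (1, np.int64(66), np.float64(-0.0993))] size [0.19996482 0.24859284] centre [ 0.43577596 -0.32900107]
scene1 435 (array([ 436.5, -328.5]), array([250.1, 201.2]), 76.85)
yaw -13.09806265593532 [(0, np.int64(76), np.float64(0.4013)), (0, np.int64(109), np.float64(0.5964)), (1, np.int64(65), np.float64(-0.3438)), (1, np.int64(65), np.float64(-0.0993))] size [0.1998995  0.24902613] centre [ 0.43581809 -0.32878142]
```

View pics/tr_scene1.png

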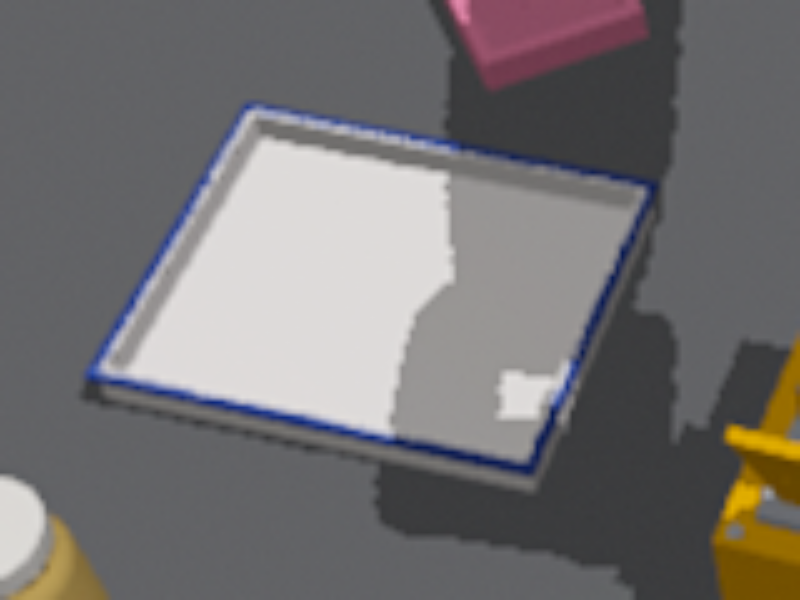

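```bash
python3 - <<'E'
from h import *
from plant import ctrl
s=ctrl.get_state()
print(inc(Rt(0,np.radians(-13.1)),[.436,-.329,.185],s))
print(s["qpos"])
E
```

```text
[-1.0000e-03  3.0000e-03 -4.0000e-02  6.9220e+00 -3.5869e+01  1.0970e+00]
[-1.71452653e-01  1.39936413e-01  1.79887077e+00 -1.45113098e-03
  1.19999761e+00 -1.47348950e+00]
```

Call:
{"op": "servo_tool", "data": {"increments": "0 0 0 0.15 -0.8 0 0.8; 0 0 0 0.5 -2.5 0 0.8; 0 0 -0.01 1 -5 0 0.8; 0 0 -0.01 1.5 -8 0 0.8; 0 0 -0.02 2.1 -11 0 0.8; 0 0 -0.02 2.7 -14 0 0.8; 0 0 -0.03 3.3 -17 0 0.8; 0 0 -0.03 3.9 -20 0 0.8; 0 0 -0.04 4.4 -23 0 0.8; 0 0 -0.04 4.9 -25.5 0 0.8"}}

```text
time: 19.62
eef_pos: [0.4802, -0.2359, 0.193]
tcp_rot: [0.114, 0.993, -0.001, -0.001]
contact_force: [0.3, 0.2, -1.9]
opening: 0.133
```

```bash
python3 - <<'E'
from h import *
from plant import ctrl
s=ctrl.get_state(); show(s)
print(inc(Rt(0,np.radians(-13.1)),[.436,-.329,.185],s), inc(Rt(0,np.radians(-13.1)),[.436,-.329,.1],s))
E
```

```text
t 19.62 tcp_u [ -50.8 -257.5  193. ] z_u [-0.002 -0.002 -1.   ] q [-0.65  0.    1.95 -0.    1.19 -1.99] F_u [ 0.3  0.2 -1.9] op 0.133
[-1.0000e-03 -2.0000e-03 -0.0000e+00  2.1930e+00 -1.0065e+01  8.1800e-01] [-1.0000e-03 -2.0000e-03 -0.0000e+00  2.1770e+00 -1.0053e+01  9.3180e+00]
```

Call:
{"op": "servo_tool", "data": {"increments": "0 0 0 0.5 -2.3 0 0.8; 0 0 0 1 -4.6 0.2 0.8; 0 0 0 1.5 -6.8 0.6 0.8; 0 0 0 1.9 -8.7 1.5 0.8; 0 0 0 2.1 -9.7 2.8 0.8; 0 0 0 2.2 -10.1 4.5 0.8; 0 0 0 2.2 -10.1 6.3 0.8; 0 0 0 2.2 -10.1 7.8 0.8; 0 0 0 2.2 -10.1 9 0.8; 0 0 0 2.2 -10.1 9.3 0.8"}}

```text
time: 20.45
eef_pos: [0.4359, -0.3258, 0.0972]
tcp_rot: [0.114, 0.993, 0.002, -0.003]
contact_force: [-0.4, 0.0, -1.8]
opening: 0.134
```

```bash
python3 - <<'E'
from h import *
from plant import ctrl
s=ctrl.get_state(); show(s); print(s["eef_pos"])
for n in ("scene","side","wrist"):
    im,d=ctrl.read_camera(n)
    if n=="side": im=cv2.resize(im[120:280,280:480],None,fx=3.5,fy=3.5)
    cv2.imwrite(f"pics/{n}15.png",im[:,:,::-1])
print(inc(Rt(0,np.radians(-13.1)),[.436,-.329,.03],s))
E
```

```text
t 20.45 tcp_u [ -69.4 -355.9   97.2] z_u [-0.006  0.002 -1.   ] q [-0.83  0.14  1.99 -0.    1.01 -2.17] F_u [-0.4 -0.1 -1.8] op 0.134
[ 0.43594627 -0.32579946  0.09722002]
[ 2.000e-03 -6.000e-03  0.000e+00 -1.160e-01 -3.260e-01  6.721e+00]
```

View pics/side15.png

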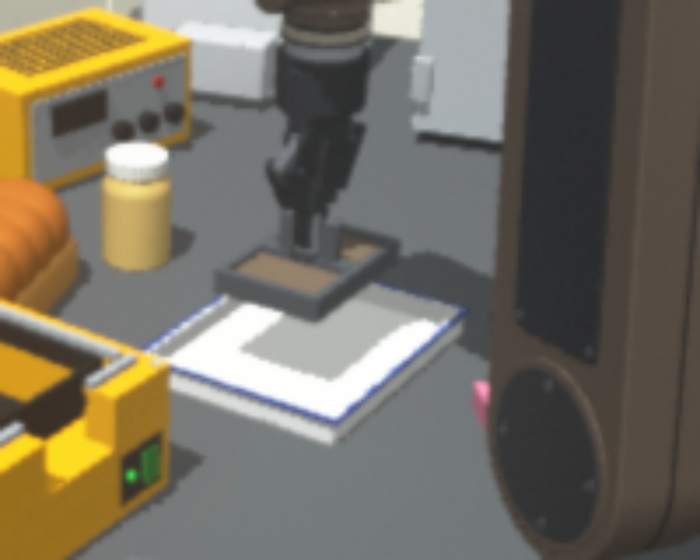

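View pics/wrist15.png

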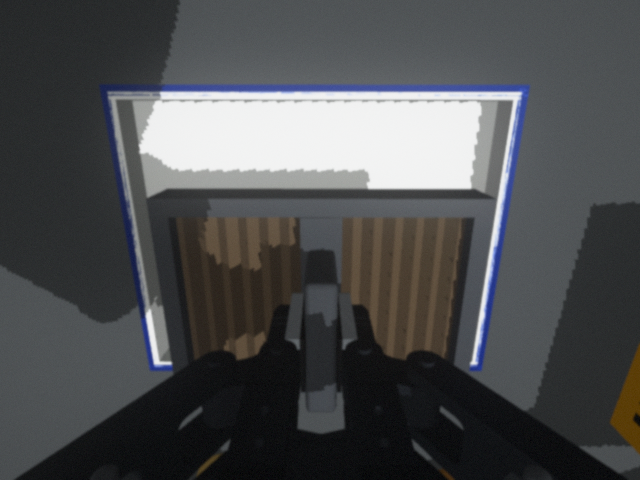

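Call:
{"op": "servo_tool", "data": {"increments": "0 0 0 0 -0.1 1.2 0.8; 0 0 0 -0.05 -0.2 2.6 0.8; 0 0 0 -0.05 -0.2 4 0.8; 0 0 0 -0.05 -0.2 5.2 0.8; 0 0 0 -0.05 -0.2 6 0.8; 0 0 0 -0.05 -0.2 6.4 0.8; 0 0 0 -0.05 -0.2 6.5 0.8; 0 0 0 -0.05 -0.2 6.5 0.8"}}

```text
time: 21.27
eef_pos: [0.4378, -0.33, 0.036]
tcp_rot: [0.114, 0.993, -0.001, -0.0]
contact_force: [0.1, -0.0, -2.3]
opening: 0.132
```

```bash
python3 - <<'E'
from h import *
from plant import ctrl
s=ctrl.get_state(); show(s); print(s["eef_pos"])
I=ctrl.camera_info("side");im,d=ctrl.read_camera("side")
cv2.imwrite("pics/side16.png",cv2.resize(im[140:260,300:440],None,fx=5,fy=5)[:,:,::-1])
s=ctrl.get_state(); print(s["eef_pos"],s["contact_force"])
E
```

```text
t 21.27 tcp_u [ -66.5 -359.5   36. ] z_u [-0.    -0.002 -1.   ] q [-0.83  0.24  2.01 -0.    0.89 -2.17] F_u [ 0.1  0.  -2.3] op 0.132
[ 0.4378229  -0.33001083  0.03598182]
[ 0.43803983 -0.3302597   0.03643202] [ 0.01129736  0.01983746 -2.02878809]
```

View pics/side16.png

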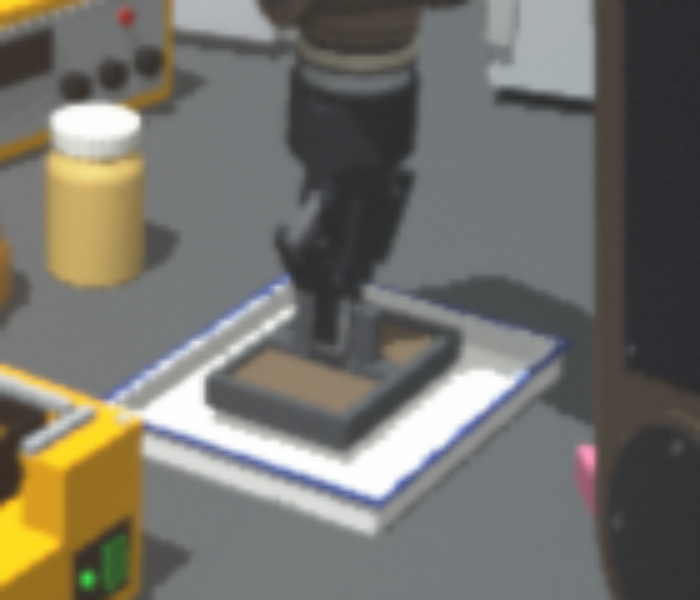

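Still hanging, about 12 mm up. I lower it in small steps until the load comes off.

Call:
{"op": "servo_tool", "data": {"increments": "0 0 0 0 0 0.25 0.8; 0 0 0 0 0 0.5 0.8; 0 0 0 0 0 0.75 0.8; 0 0 0 0 0 0.95 0.8; 0 0 0 0 0 1.05 0.8; 0 0 0 0 0 1.05 0.8"}}

```text
time: 21.82
eef_pos: [0.4374, -0.3296, 0.025]
tcp_rot: [0.114, 0.993, -0.0, -0.001]
contact_force: [-0.6, 0.0, -1.9]
opening: 0.133
```

Call:
{"op": "servo_tool", "data": {"increments": "0 0 0 0 0 0.07 0.8; 0 0 0 0 0 0.14 0.8; 0 0 0 0 0 0.2 0.8; 0 0 0 0 0 0.2 0.8"}}

```text
time: 22.15
eef_pos: [0.4378, -0.33, 0.0238]
tcp_rot: [0.114, 0.993, -0.001, -0.0]
contact_force: [-0.6, 0.7, -0.4]
opening: 0.132
```

Call:
{"op": "servo_tool", "data": {"increments": "0 0 0 0 0 0.05 0.8; 0 0 0 0 0 0.1 0.8; 0 0 0 0 0 0.1 0.8"}}

```text
time: 22.4
eef_pos: [0.4378, -0.33, 0.0238]
tcp_rot: [0.114, 0.994, -0.001, -0.001]
contact_force: [-3.0, 2.6, 7.1]
opening: 0.133
```

Call:
{"op": "servo_tool", "data": {"increments": "0 0 0 0 0 -0.05 0.9; 0 0 0 0 0 -0.05 1.1; 0 0 0 0 0 -0.05 1.3; 0 0 0 0 0 -0.05 1.6; 0 0 0 0 0 -0.05 2.2; 0 0 0 0 0 -0.05 3; 0 0 0 0 0 -0.05 3.5; 0 0 0 0 0 -0.05 3.5"}}

```text
time: 23.07
eef_pos: [0.4376, -0.3299, 0.0227]
tcp_rot: [0.114, 0.993, -0.001, -0.0]
contact_force: [0.0, -0.1, -0.4]
opening: 0.412
```

```bash
python3 look.py 17 wrist
```

```text
t 23.07 tcp_u [ -66.7 -359.4   22.7] z_u [-0.    -0.001 -1.   ] q [-0.83  0.27  2.01 -0.    0.86 -2.17] F_u [ 0.  -0.1 -0.4] op 0.412
```

View pics/wrist17.png

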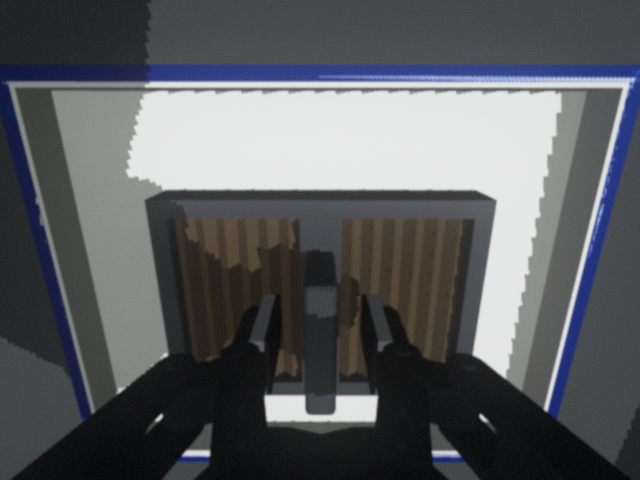

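Released cleanly: both pads are clear of the bar and the cassette sits inside the tray. I retreat straight up.

Call:
{"op": "servo_tool", "data": {"increments": "0 0 0 0 0 -0.5 3.5; 0 0 0 0 0 -1.5 3.5; 0 0 0 0 0 -3 3.5; 0 0 0 0 0 -5.5 3.5; 0 0 0 0 0 -8 3.5; 0 0 0 0 0 -11 3.5; 0 0 0 0 0 -14 3.5; 0 0 0 0 0 -17 3.5; 0 0 0 0 0 -20 3.5; 0 0 0 0 0 -20 3.5"}}

```text
time: 23.95
eef_pos: [0.4405, -0.3324, 0.2322]
tcp_rot: [0.114, 0.993, -0.006, 0.005]
contact_force: [0.7, -0.3, 1.5]
opening: 0.406
```

```bash
python3 - <<'E'
from h import *
from plant import ctrl
s=ctrl.get_state(); show(s)
for n in ("scene","side","wrist"):
    im,d=ctrl.read_camera(n); I=ctrl.camera_info(n)
    cv2.imwrite(f"pics/{n}18.png",im[:,:,::-1])
    if n!="side":
        W=cloud(d,I["camera_matrix"],I["world_to_cam"]); x,y,z=np.moveaxis(W,-1,0); c=(abs(x-.436)<.11)&(abs(y+.329)<.13)
        q=W[c&(z>.018)&(z<.034)&(im.max(-1)<90)&(im.astype(int)[...,2]-im[...,0]<25)]
        if len(q)>30: print(n,"cassette top z pct",np.percentile(q[:,2],[5,50,95]),rect(q[:,:2]))
    if n=="scene":
        hsv=cv2.cvtColor(im,cv2.COLOR_RGB2HSV); K=I["camera_matrix"];T=I["world_to_cam"]
        m=(hsv[...,0]>105)&(hsv[...,0]<130)&(hsv[...,1]>90); m[:205]=0;m[290:]=0;m[:,:140]=0;m[:,270:]=0
        print("tray",m.sum(),rect(ray(np.argwhere(m)[:,::-1],K,T,.024)[:,:2]))
        # changes from start elsewhere
        a=np.load("scene0.npz")["im"]; df=(np.abs(a.astype(int)-im).max(-1)>40)
        cv2.imwrite("pics/diff.png",(df*255).astype(np.uint8))
E
```

```text
t 23.95 tcp_u [ -63.3 -361.   232.2] z_u [ 0.012 -0.009 -1.   ] q [-0.83 -0.    1.88 -0.    1.25 -2.17] F_u [ 0.7 -0.1  1.5] op 0.406
scene cassette top z pct [0.01846514 0.02316581 0.03033371] (array([ 441.2, -326.5]), array([146. ,  96.1]), 76.7)
tray 417 (array([ 436.4, -328.9]), array([250.9, 201.2]), 76.85)
wrist cassette top z pct [0.01813078 0.02131262 0.02384537] (array([ 427.1, -357.4]), array([191.1,  94.2]), 77.4)
```

View pics/scene18.png

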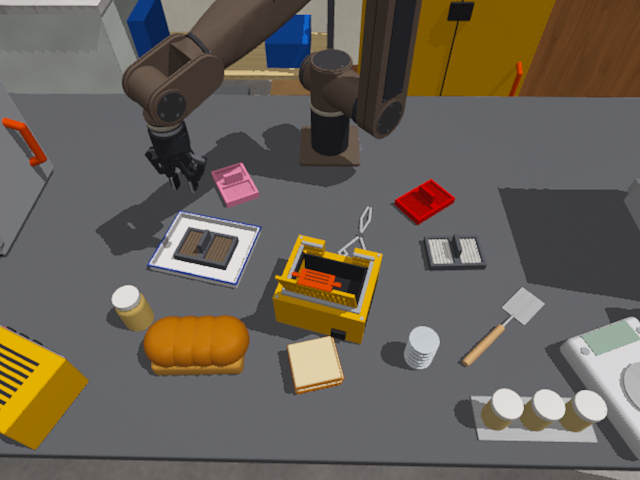

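View pics/side18.png

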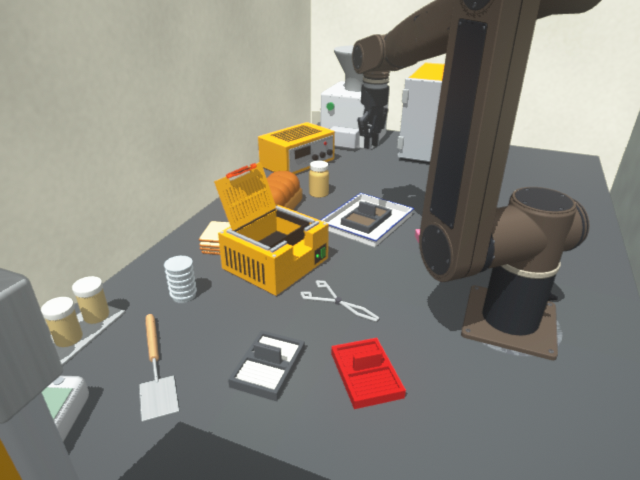

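View pics/wrist18.png

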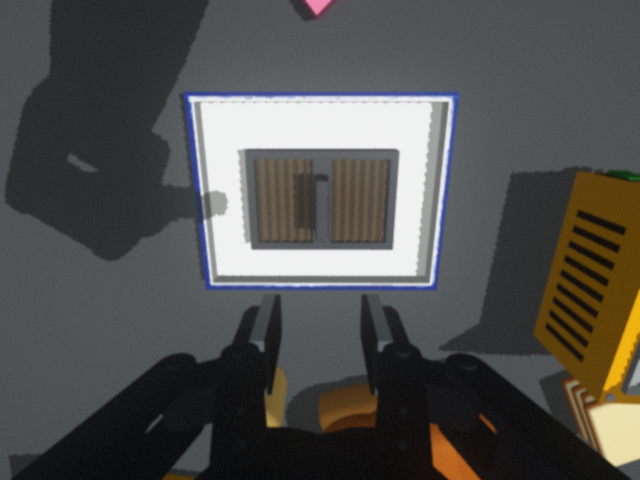

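View pics/diff.png

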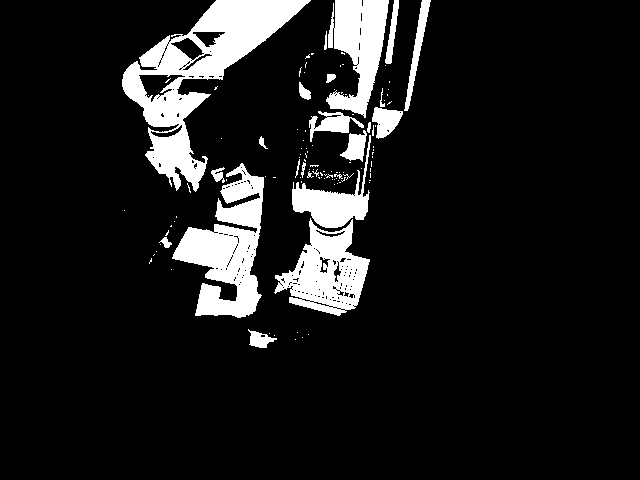

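Call:
{"op": "servo_tool", "data": {"increments": "0 0 0 0 0 0 3.5; 0 0 0 0 0 0 3.5; 0 0 0 0 0 0 3.5"}}

```text
time: 24.35
eef_pos: [0.4372, -0.329, 0.2213]
tcp_rot: [0.114, 0.993, 0.0, -0.001]
contact_force: [-0.7, 0.2, 0.8]
opening: 0.409
```

```bash
python3 -c "
from plant import ctrl
print(ctrl.get_state()['dq']); print(ctrl.sign_off())"
```

```text
[ 4.83974271e-06 -2.81556658e-03 -6.35695664e-03 -1.47390260e-03
 -2.21509192e-03  1.85488006e-05]
the job is handed in; nothing more can be done
None
```

The filter is changed over as far as asked. I pressed the tab, swung the cover back onto its stop, lifted the dusty cassette out level and set it flat in the white tray. I handed the job in at about 24 s, with the arm clear of everything.

**Last checks:**
- The cover is leaning open by itself.
- The cassette lies inside the tray at the tray's own angle; its frame top reads about 22 mm above the bench against 26 mm expected.
- The tray centre reads (0.436, -0.329), the same as before. The before/after scene pictures show no sign that the spare or the other bench items moved. Shadow changes hide the area around the pink look-alike and part of the loaf, so those two I judged by eye.

**What went wrong or disagreed:**
- **First lift:** on the first try the finger held the tab's ledge only by friction. The cover slipped off at about 0.3 to 0.8 rad and dropped back onto its latch. The second try hooked under the ledge and carried it all the way.
- **Force on the cover:** near upright I pressed on the tab with up to about 18 N. I eased off before the cover went over.
- **Setting down:** the last step pressed the cassette onto the tray with about 7 N.
- **Fingertips:** both cameras showed the fingertips about 25 mm farther back than the text says, so I worked from the measured position.
- **Unit position:** the unit's body centre turned out to be about 10 mm from its stated origin. I corrected this from the wrist camera.

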